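# Fetch the jar lids from the tip-out tray behind the paint bottle

### The arm

A 7-joint arm with a two-finger parallel gripper is mounted at the origin on a cart in front of the work surface, level with it; the furniture and walls round the work are solid. World frame = base frame: x ahead of the robot, y to its left, z up, the work surface at z = 0. Lengths are in m, angles in rad, forces in N, time in s.
With the tool pointing down it reaches from about 0.4 to 0.925 m from the base axis. Payload 5.6 kg.
Tool frame: the origin (TCP) lies where the fingers leave the gripper's body, on its centre line; the fingertips stand 73 mm ahead of it and the grasp point (between the pads) lies 54 mm ahead of it; z points along the fingers, y is the line along which they close (so a half turn about z gives the same grasp; the last joint's range is limited). The gripper opens to 85 mm and grips with 20 to 120 N. Pads are 22 mm wide; open, the fingers measure 114 mm over their backs; the gripper's body (76 mm by 85 mm) begins 54 mm behind the grasp point. The pads swing forward as they close: fully open they stand 13 mm farther back than shut.
Start: joints at [-1.367, 0.468, -0.012, 1.603, 0.006, 1.071, -0.056], TCP at [0.159, 0.63, 0.304] pointing down, gripper open.
Joint ranges: [-2.53, 2.53], [-0.31, 2.02], [-1.57, 1.55], [0.28, 2.44], [-1.29, 4.43], [0.15, 1.84], [-2.92, 2.92]. Speed limits (rad/s): [2.57, 2.57, 3.14, 3.14, 3.14, 3.14, 3.14].

### API

Orientations are given as a 3x3 rotation matrix whose columns are the frame's x, y, z axes.
In Python, from workcell import arm, imaging, ticket gives the robot as it stands.
- The arm moves only by the tool arm_command, never from a script. Its argument "steps" is a list of rows, each an object of numbers: "tx", "ty", "tz": the shift along the tool's x, y, z in m; "rx", "ry", "rz": the turn, a rotation vector about the tool's x, y, z in degrees; "gripper": the opening, from 0 (shut) to 1 (fully open). A call has 1 to 12 rows; each row shifts and turns the commanded pose from where the row before left it, along the tool's axes as they then stand; what a row does not reach is not made up. A row lasts 1/12 s, in which the tool goes at most 41.7 mm and 7.16 degrees, less where a joint would pass 70% of its speed; a pose out of reach is approached as far as the arm can. A call is refused whole if a number of a shift passes 0.0417 or a number of a turn 7.16, either way. A call with a gripper value outside its range is refused whole. The fingers move at their own pace and stop on an object; "force" is the grip in N (left out, the last holds). Time passes only in rows, so rows that do not move let the fingers close. It gives the time, the measured TCP pose, the force, the opening and the grip force at its end, in the units of the state.
- arm.get_obs(): the state, without advancing time (a new reading comes with each control period).
- imaging.snapshot(name): name is "side" or "top"; returns a dict with "color" (420x560x3 uint8, red, green, blue), "range_z" (420x560 float32, m along the optical axis (not along the pixel's ray), 0 where there is no reading), "mtx" (3x3 intrinsics, pixels), "extrinsics" (4x4, takes a point from camera to world coordinates). Camera axes: x right, y down, z forward; pixel columns grow to the right and rows downward; lengths in m; the calibration is good to about 2 mm. A picture is of the moment at which its call begins.
- ticket.close_job(): hands the job in; it is judged then, once.
Trained networks look in the newest picture that a camera, given by its name, has taken for a name from the list of things; names that differ only in an ending like _2 or _b are one class to them, and where a whole thing is asked for, a point or a joint stands for the part that bears it (a point fixed in the world has none). Each returns a list of dicts, best first, with "p" (0 to 1); they miss things now and then, are a little off and sometimes report something else, mostly with a low value. They report only what shows in the picture. A call takes as long as a camera call. They do not tell look-alikes from the thing itself.
- imaging.spot_in(camera, target): "box" ([left, top, right, bottom] in pixels, round what is visible of it).
- imaging.outline_of(camera, target): "region" (420x560 bool, what is visible of it) and "box" ([left, top, right, bottom] in pixels, round what is visible of it).
- imaging.landmark_of(camera, target): "xy" ([column, row] in pixels: a listed point, or the origin of a listed thing).
The state is a dict: "time_s": time; "q": joint angles; "joint_velocities": joint speeds; "joint_torque": joint torques, N m; "eef_pos": TCP position; "eef_rot": TCP orientation; "wrist_force": force on the tool from outside, world axes, zero at the start; "moment": the same for the moment, N m; "grip_width": finger opening in m; "grip_force": force on a finger pad.
Only numpy, scipy, OpenCV 4.12 (cv2) and the standard library are available. Lean on these libraries where they do the work, as an engineer would, in place of code of your own. Each camera call takes 0.05 s, during which the arm holds its last target. There are 200 camera calls.

### The job

Two stoneware jars stand open, and their wooden lids lie under the clear cover in the tip-out tray of the plywood box, which cannot open while the squeeze bottle and the paint jar stand in front of it. Set those two aside, standing upright on the table (it is bare at the right), then tip the tray fully forward and put each lid on the jar it fits, sitting squarely down on the rim. Finally shut the tray fully and put the squeeze bottle and the paint jar back upright, each in its own holder.

Things in the scene. Friction and masses are not known exactly. Their poses are not given: they have to be found in the camera images.
- bottle: yellow squeeze bottle with a red nozzle, in holder_bottle; 43 mm (its x) x 56 mm (its y), 152 mm tall: flat oval body to 84 mm, then the upright nozzle, 24 mm thick, from 86 to 151 mm (grip it there from above). Origin: centre of its underside, z up. About 0.12 kg.
- paint_jar: closed round paint jar, white with coloured bands (its lid does not come off), standing in holder_jar; 54 mm diameter, 62 mm tall. Origin: centre of its underside, z up. About 0.11 kg.
- holder_bottle: fixed wooden block 76 x 76 x 18 mm in front of the box, with a rectangular recess 53 mm (along x) x 66 mm (along y), 12 mm deep, for the squeeze bottle, whose x lies along the holder's x. Origin: centre of its underside; the recess floor is 6 mm above it. x points away from the robot, square to the box's front.
- holder_jar: fixed wooden block 76 x 76 x 18 mm in front of the box, with a round recess, 64 mm diameter, 12 mm deep, for the paint jar. Origin and axes as holder_bottle, recess floor 6 mm above it. The two holders stand 156 mm apart, in either order, one on each side of the tray's middle.
- jar_large: open white stoneware jar, 65 mm outer diameter, 75 mm tall, 3.5 mm wall, loose on the table at the left. Origin: centre of its underside, z up. Takes lid_large.
- jar_small: open white stoneware jar, 47 mm outer diameter, 56 mm tall, 3.5 mm wall, loose on the table at the left. Origin: centre of its underside, z up. Takes lid_small.
- lid_large: loose dark wooden lid in the tray, 68 mm diameter: tapered cork plug 10 mm deep (52 mm wide above, 40 mm at the foot), 6 mm disc, and on it an upright round knob 18 mm thick, 16 to 40 mm above the origin. Origin: centre of the plug's underside, z along the knob; on its jar it is 10 mm below the rim, the disc on the rim. 0.06 kg.
- lid_small: as lid_large but 50 mm diameter, the plug 35 mm wide above and 23 mm at the foot; same heights and knob. 0.035 kg. The lids lie side by side, about 104 mm apart along the tray, in either order, under the box's clear cover while the tray is shut.
- tip_tray (a joint): tilt of the tray with its front panel: 0 rad shut (panel upright), 0.70 rad fully tipped towards the robot, at its stop. Left alone it falls gently shut below about 0.1 rad and open beyond about 0.35, and rests there; 1 to 2 N at the tab moves it. Tray 235 mm wide inside, walls 30 mm; when tipped, lids lean 0.25 rad towards the robot, clear of the cover. Box fixed, 274 mm wide, 189 mm tall.
- tray_tab (a point): grip point on the finger tab that stands up 36 mm from the middle of the panel's upper edge (one piece with the panel, 28 mm wide along y, 12 mm thick): 24 mm above that edge. Turns with the tray: x square to the panel into the box, z up along it; shut, 205 mm above the table. The hinge axis is parallel to its y, 6 mm along its x and 185 mm down its z.
There are look-alikes about, which are no part of the job. What is shaped like the jar_small but red is not meant.

How it is judged:
By the outcome, as a careful person would: the job done as asked, in the order asked, and still so for the second after the job is handed in, with the robot touching nothing.
It also fails if it takes over 147 s, if anything falls off the work surface, if the arm or the gripper's body presses on something with over 40 N, if the wrist force passes 120 N, or if a joint passes its speed limit or range.

## Working session

There is one attempt and no reset: what is moved stays moved. The work goes in short steps, Python scripts to look and compute and a tool call to move; the robot and the scene stay as the last step left them, time stands still between calls to the robot, and variables do not carry over. Pictures are saved under pics/ and viewed, at most 14 in all, crops included, and the job is handed in when it is done.

Besides the shell and the picture viewer there is one more tool, called after ">>>" as name(argument=value, ...), one argument or row to a line, values as JSON. arm_command: Moves the arm, as the interface text tells. Its arguments: {"type":"object","properties":{"steps":{"type":"array"},"force":{"type":"number"}},"required":["steps"]}

```bash
mkdir -p pics; cat > h.py <<'E'
import numpy as np, cv2
from workcell import arm, imaging, ticket
def snap(n, save=None):
    s=imaging.snapshot(n)
    if save: cv2.imwrite('pics/'+save, s['color'][:,:,::-1])
    return s
def cloud(s):
    z=s['range_z'].astype(float); K=s['mtx']; v,u=np.mgrid[:z.shape[0],:z.shape[1]]
    P=np.stack([(u-K[0,2])/K[0,0]*z,(v-K[1,2])/K[1,1]*z,z],-1)
    T=s['extrinsics']; W=P@T[:3,:3].T+T[:3,3]; W[z==0]=np.nan
    return W
E
python3 - <<'E'
from h import *
o=arm.get_obs(); print(o['time_s'],o['eef_pos'],o['eef_rot'],o['grip_width'])
ims=[]
for c in ['top','side']:
    s=snap(c,c+'0.png'); W=cloud(s)
    print(c,s['extrinsics'].round(3).tolist(),s['mtx'].tolist())
    for t in ['bottle','paint_jar','holder_bottle','holder_jar','jar_large','jar_small','lid_large','lid_small','tray_tab']:
        for r in imaging.outline_of(c,t)[:4]:
            if r['p']<.2: continue
            P=W[r['region']]; P=P[~np.isnan(P[:,0])]
            if len(P)<5: continue
            zt=np.percentile(P[:,2],97); Q=P[P[:,2]>zt-.008]
            print(t,round(r['p'],2),np.array(r['box']).astype(int),'med',np.median(P,0).round(3),'top',Q.mean(0).round(3),'ext',(np.percentile(Q,98,0)-np.percentile(Q,2,0)).round(3))
E
```

```text
0.0 [0.15874755 0.62987512 0.30292257] [[-9.69690707e-01  2.44335496e-01 -3.14531084e-04]
 [ 2.44335667e-01  9.69689135e-01 -1.75008829e-03]
 [-1.22611316e-04 -1.77389552e-03 -9.99998419e-01]] 0.08530245500386313
top [[-0.006, -0.984, 0.179, 0.368], [-1.0, 0.007, 0.0, 0.173], [-0.001, -0.179, -0.984, 1.023], [0.0, 0.0, 0.0, 1.0]] [[403.0753548304681, 0.0, 272.3501654139433], [0.0, 403.0753548304681, 212.21257916072759], [0.0, 0.0, 1.0]]
bottle 0.75 [317 179 341 203] med [0.585 0.044 0.105] top [0.594 0.038 0.156] ext [0.014 0.013 0.011]
bottle 0.56 [252 173 278 199] med [0.608 0.191 0.068] top [0.612 0.192 0.068] ext [0.046 0.046 0.007]
paint_jar 0.81 [255 172 273 200] med [0.609 0.191 0.068] top [0.613 0.191 0.068] ext [0.048 0.046 0.007]
holder_bottle 0.97 [312 179 344 214] med [0.577 0.048 0.016] top [0.584 0.045 0.02 ] ext [0.078 0.076 0.035]
holder_bottle 0.66 [247 132 357 183] med [0.652 0.106 0.132] top [0.649 0.109 0.199] ext [0.028 0.209 0.036]
holder_bottle 0.29 [267 136 288 140] med [0.7   0.159 0.145] top [0.699 0.158 0.145] ext [0.016 0.046 0.008]
holder_jar 0.57 [246 17
[... 1080 characters left out ...]
ed [0.585 0.062 0.012] top [0.594 0.055 0.017] ext [0.077 0.163 0.054]
holder_jar 0.89 [221 250 257 271] med [0.596 0.224 0.014] top [0.609 0.211 0.016] ext [0.078 0.075 0.011]
jar_large 0.96 [269 250 298 290] med [0.492 0.309 0.049] top [0.491 0.29  0.071] ext [0.061 0.064 0.01 ]
jar_small 0.94 [336 287 357 319] med [0.349 0.392 0.038] top [0.348 0.379 0.052] ext [0.042 0.046 0.009]
jar_small 0.77 [291 284 312 316] med [0.444 0.393 0.036] top [0.444 0.38  0.053] ext [0.042 0.048 0.009]
lid_small 0.42 [208 180 223 195] med [0.704 0.06  0.134] top [0.674 0.165 0.181] ext [0.028 0.041 0.006]
tray_tab 0.86 [200 164 248 261] med [0.651 0.127 0.117] top [0.649 0.118 0.202] ext [0.014 0.026 0.031]
```

```bash
python3 -c "
import cv2,numpy as np
a=cv2.imread('pics/top0.png');b=cv2.imread('pics/side0.png')
cv2.imwrite('pics/t0.png',cv2.resize(a,(784,588)));cv2.imwrite('pics/s0.png',cv2.resize(b,(784,588)))"
```

```text
(no output)
```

View pics/t0.png

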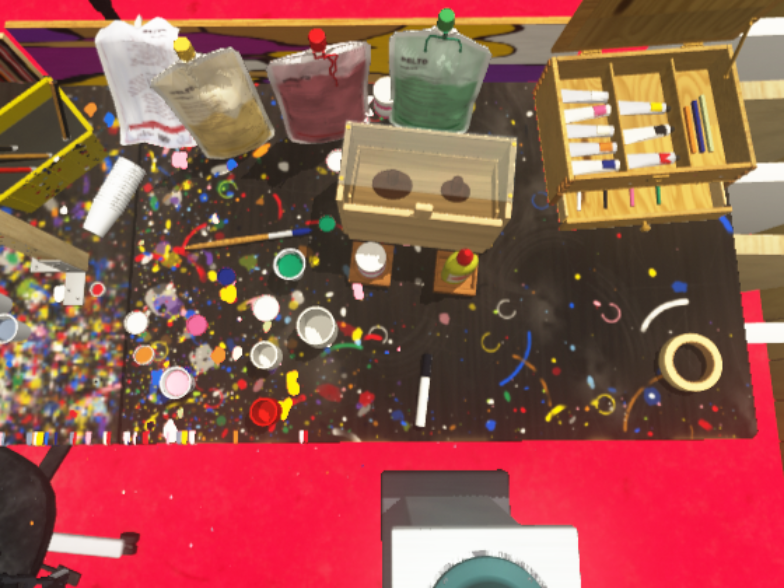

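View pics/s0.png

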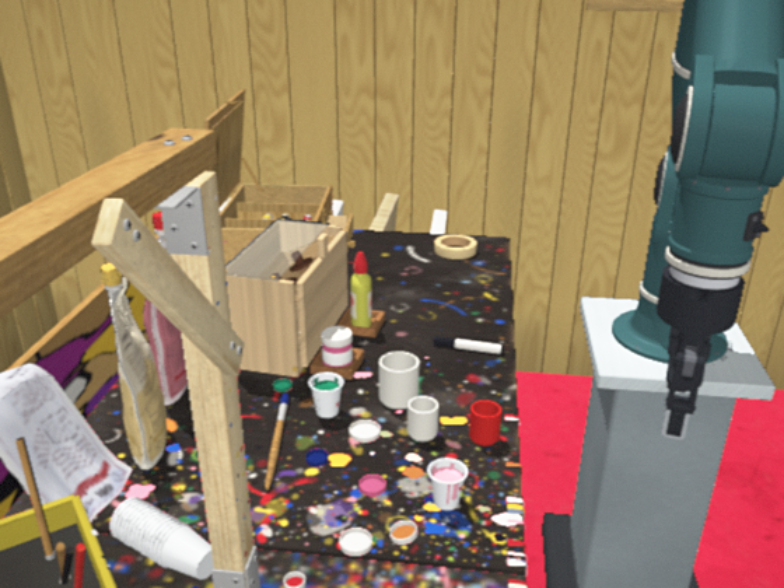

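The jar-shaped candidates in the top picture (560x420 px) are white at (191,254), red at (189,294) and larger white at (226,233). The white one is jar_small, because the red look-alike is excluded, and the larger white one is jar_large. The lids show under the cover: large at about (279,131), small at about (325,135). I'll confirm the jars in a crop and measure the rest in the same script.

```bash
python3 - <<'E'
from h import *
s=snap('top'); W=cloud(s); c=s['color'][:,:,::-1]
cv2.imwrite('pics/crop.png',cv2.resize(c[120:320,160:360],(600,600),interpolation=cv2.INTER_CUBIC))
from scipy.optimize import least_squares
def circ(P,r):
    f=least_squares(lambda q:np.hypot(P[:,0]-q[0],P[:,1]-q[1])-r,P[:,:2].mean(0),loss='soft_l1',f_scale=.002); return f.x
X,Y,Z=W[...,0],W[...,1],W[...,2]
for n,x,y,r,zl,zh in [('large',.488,.284,.0308,.066,.085),('small',.445,.374,.0218,.048,.064),('jarpaint',.613,.191,0,.06,.075)]:
    m=(np.hypot(X-x,Y-y)<.045)&(Z>zl)&(Z<zh); P=W[m]
    print(n,len(P),circ(P,r) if r else '',(P.min(0)+P.max(0))/2,P[:,2].mean())
m=(np.hypot(X-.594,Y-.038)<.03)&(Z>.13)&(Z<.17);P=W[m];print('nozzle',len(P),P.mean(0),P.min(0),P.max(0))
# side nozzle
# panel plane
m=(X>.6)&(X<.70)&(Y>-.05)&(Y<.26)&(Z>.175)&(Z<.192);P=W[m]
# front top edge: for bins in y, min x
b=np.arange(P[:,1].min(),P[:,1].max(),.008);e=np.array([P[(P[:,1]>=a)&(P[:,1]<a+.008)][:,:2][np.argmin(P[(P[:,1]>=a)&(P[:,1]<a+.008)][:,0])] for a in b if ((P[:,1]>=a)&(P[:,1]<a+.008)).any()])
l=cv2.fitLine(e.astype(np.float32),cv2.DIST_HUBER,0,.01,.01).ravel();print('edge',l,'yaw',np.degrees(np.arctan2(-l[0]*np.sign(l[1]),abs(l[1]))),P[:,1].min(),P[:,1].max())
m=(X>.62)&(X<.68)&(Y>.07)&(Y<.15)&(Z>.197)&(Z<.23);P=W[m];print('tab',len(P),P.mean(0),P.min(0),P.max(0))
for n in ['holder_bottle','holder_jar','tray_tab','paint_jar','bottle']:
    r=imaging.landmark_of('top',n)[0]; u,v=r['xy']
    z=dict(holder_bottle=0,holder_jar=0,tray_tab=.205,paint_jar=.006,bottle=.006)[n]
    K=s['mtx'];T=s['extrinsics'];d=T[:3,:3]@np.array([(u-K[0,2])/K[0,0],(v-K[1,2])/K[1,1],1]);k=(z-T[2,3])/d[2];print(n,r['p'],T[:3,3]+k*d)
m=(X>.4)&(X<.68)&(Y<-.03)&(Y>-.26);print('right max z',np.nanmax(Z[m]))
E
```

```text
large 144 [0.49171638 0.28491088] [0.49214221 0.28492941 0.0724343 ] 0.0741343024320268
small 111 [0.44437107 0.3744406 ] [0.4443902  0.37501647 0.05418092] 0.0552713658620555
jarpaint 403  [0.62172414 0.19186591 0.06761214] 0.0678333647668337
nozzle 108 [0.59237337 0.03877341 0.14645307] [0.58289063 0.02383575 0.13146991] [0.60701889 0.0491136  0.15999316]
edge [0.11915246 0.992876   0.6435011  0.09430104] yaw -6.843191 -0.03452322735513075 0.2430344427444887
tab 101 [0.64919388 0.10936452 0.21311001] [0.64411939 0.09514341 0.19848953] [0.65767269 0.12258242 0.22025478]
holder_bottle 0.64 [0.60054331 0.03587    0.        ]
holder_jar 0.89 [0.61363974 0.19609732 0.        ]
tray_tab 0.77 [0.65478226 0.10770583 0.205     ]
paint_jar 0.94 [0.62850001 0.19904151 0.006     ]
bottle 0.58 [0.59175489 0.03508582 0.006     ]
right max z 0.1905538970269398
```

View pics/crop.png

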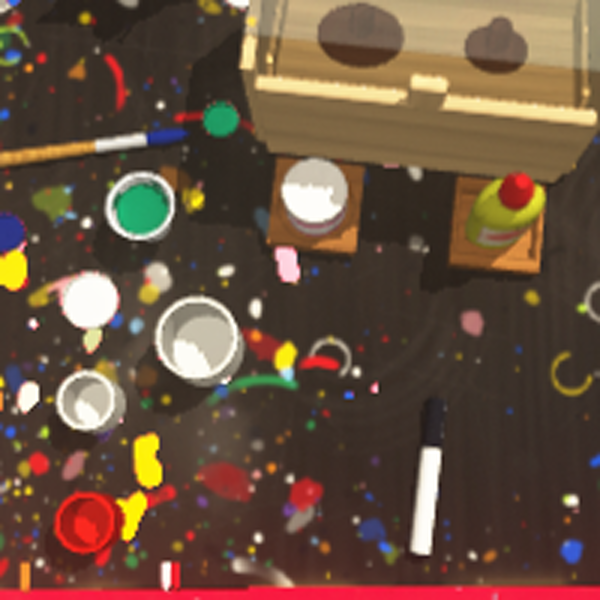

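The crop confirms it: the white small jar is at crop (90,400), the red one is excluded, and jar_large is at (198,340). The bottle is in the right holder and the paint jar in the left. The large lid is on the left of the tray and the small lid on the right. Next I move the arm over the bottle, in line with the box (yaw −6.8°).

>>> arm_command(
  steps=[
    {"rz":-7.16,"gripper":1},
    {"tx":-0.028,"ty":-0.03},
    {"tx":-0.028,"ty":-0.03},
    {"tx":-0.028,"ty":-0.03},
    {"tx":-0.028,"ty":-0.03},
    {"tx":-0.028,"ty":-0.03},
    {"tx":-0.028,"ty":-0.03},
    {"tx":-0.028,"ty":-0.03},
    {"tx":-0.028,"ty":-0.03},
    {"tx":-0.028,"ty":-0.03},
    {"tx":-0.028,"ty":-0.03},
    {"tx":-0.028,"ty":-0.03},
  ],
  force=40,
)

```text
schema error: expected keys tx, ty, tz, rx, ry, rz, gripper
```

>>> arm_command(
  steps=[
    {"tx":-0.028,"ty":-0.03},
    {"tx":-0.028,"ty":-0.03},
    {"tx":-0.028,"ty":-0.03},
    {"tx":-0.028,"ty":-0.03},
    {"tx":-0.028,"ty":-0.03},
    {"tx":-0.028,"ty":-0.03},
    {"tx":-0.02,"ty":-0.02},
    {},
  ],
)

```text
schema error: expected keys tx, ty, tz, rx, ry, rz, gripper
```

>>> arm_command(
  steps=[
    {"tx":0,"ty":0,"tz":0,"rx":0,"ry":0,"rz":-7.16,"gripper":1},
    {"tx":-0.028,"ty":-0.03,"tz":0,"rx":0,"ry":0,"rz":0,"gripper":1},
    {"tx":-0.028,"ty":-0.03,"tz":0,"rx":0,"ry":0,"rz":0,"gripper":1},
    {"tx":-0.028,"ty":-0.03,"tz":0,"rx":0,"ry":0,"rz":0,"gripper":1},
    {"tx":-0.028,"ty":-0.03,"tz":0,"rx":0,"ry":0,"rz":0,"gripper":1},
    {"tx":-0.028,"ty":-0.03,"tz":0,"rx":0,"ry":0,"rz":0,"gripper":1},
    {"tx":-0.028,"ty":-0.03,"tz":0,"rx":0,"ry":0,"rz":0,"gripper":1},
    {"tx":-0.028,"ty":-0.03,"tz":0,"rx":0,"ry":0,"rz":0,"gripper":1},
    {"tx":-0.028,"ty":-0.03,"tz":0,"rx":0,"ry":0,"rz":0,"gripper":1},
    {"tx":-0.028,"ty":-0.03,"tz":0,"rx":0,"ry":0,"rz":0,"gripper":1},
    {"tx":-0.028,"ty":-0.03,"tz":0,"rx":0,"ry":0,"rz":0,"gripper":1},
    {"tx":-0.028,"ty":-0.03,"tz":0,"rx":0,"ry":0,"rz":0,"gripper":1},
  ],
  force=40,
)

```text
time_s: 2.3
eef_pos: [0.4253, 0.2635, 0.3043]
eef_rot: [[-0.993, 0.121, 0.001], [0.121, 0.993, 0.001], [-0.001, 0.001, -1.0]]
wrist_force: [0.8, -0.6, -0.4]
grip_width: 0.0857
grip_force: 0.0
```

>>> arm_command(
  steps=[
    {"tx":-0.028,"ty":-0.03,"tz":0,"rx":0,"ry":0,"rz":0,"gripper":1},
    {"tx":-0.028,"ty":-0.03,"tz":0,"rx":0,"ry":0,"rz":0,"gripper":1},
    {"tx":-0.028,"ty":-0.03,"tz":0,"rx":0,"ry":0,"rz":0,"gripper":1},
    {"tx":-0.028,"ty":-0.03,"tz":0,"rx":0,"ry":0,"rz":0,"gripper":1},
    {"tx":-0.028,"ty":-0.03,"tz":0,"rx":0,"ry":0,"rz":0,"gripper":1},
    {"tx":-0.028,"ty":-0.03,"tz":0,"rx":0,"ry":0,"rz":0,"gripper":1},
    {"tx":-0.02,"ty":-0.02,"tz":0,"rx":0,"ry":0,"rz":0,"gripper":1},
    {"tx":0,"ty":0,"tz":0,"rx":0,"ry":0,"rz":0,"gripper":1},
    {"tx":0,"ty":0,"tz":0,"rx":0,"ry":0,"rz":0,"gripper":1},
  ],
)

```text
time_s: 3.05
eef_pos: [0.5872, 0.042, 0.3037]
eef_rot: [[-0.992, 0.125, -0.0], [0.125, 0.992, -0.001], [0.0, -0.001, -1.0]]
wrist_force: [0.4, 0.7, 0.5]
grip_width: 0.0856
grip_force: 0.0
```

>>> arm_command(
  steps=[
    {"tx":-0.0065,"ty":-0.003,"tz":0.03,"rx":0,"ry":0,"rz":0,"gripper":1},
    {"tx":0,"ty":0,"tz":0.04,"rx":0,"ry":0,"rz":0,"gripper":1},
    {"tx":0,"ty":0,"tz":0.03,"rx":0,"ry":0,"rz":0,"gripper":1},
    {"tx":0,"ty":0,"tz":0.01,"rx":0,"ry":0,"rz":0,"gripper":1},
    {"tx":0,"ty":0,"tz":0,"rx":0,"ry":0,"rz":0,"gripper":0},
    {"tx":0,"ty":0,"tz":0,"rx":0,"ry":0,"rz":0,"gripper":0},
    {"tx":0,"ty":0,"tz":0,"rx":0,"ry":0,"rz":0,"gripper":0},
    {"tx":0,"ty":0,"tz":0,"rx":0,"ry":0,"rz":0,"gripper":0},
    {"tx":0,"ty":0,"tz":0,"rx":0,"ry":0,"rz":0,"gripper":0},
    {"tx":0,"ty":0,"tz":0,"rx":0,"ry":0,"rz":0,"gripper":0},
  ],
  force=40,
)

```text
time_s: 3.88
eef_pos: [0.5937, 0.0394, 0.1957]
eef_rot: [[-0.993, 0.122, 0.003], [0.122, 0.993, -0.001], [-0.003, -0.0, -1.0]]
wrist_force: [-1.0, -2.0, 5.5]
grip_width: 0.023
grip_force: 38.9
```

>>> arm_command(
  steps=[
    {"tx":0,"ty":0,"tz":-0.01,"rx":0,"ry":0,"rz":0,"gripper":0},
    {"tx":0,"ty":0,"tz":-0.02,"rx":0,"ry":0,"rz":0,"gripper":0},
    {"tx":0,"ty":0,"tz":-0.02,"rx":0,"ry":0,"rz":0,"gripper":0},
    {"tx":0,"ty":-0.02,"tz":-0.01,"rx":0,"ry":0,"rz":0,"gripper":0},
    {"tx":0,"ty":-0.035,"tz":0,"rx":0,"ry":0,"rz":0,"gripper":0},
    {"tx":0,"ty":-0.035,"tz":0,"rx":0,"ry":0,"rz":0,"gripper":0},
    {"tx":0,"ty":-0.035,"tz":0,"rx":0,"ry":0,"rz":0,"gripper":0},
    {"tx":0,"ty":-0.035,"tz":0,"rx":0,"ry":0,"rz":0,"gripper":0},
    {"tx":0,"ty":-0.035,"tz":0,"rx":0,"ry":0,"rz":0,"gripper":0},
    {"tx":0,"ty":-0.035,"tz":0,"rx":0,"ry":0,"rz":0,"gripper":0},
    {"tx":0,"ty":-0.02,"tz":0.01,"rx":0,"ry":0,"rz":0,"gripper":0},
    {"tx":0,"ty":0,"tz":0.02,"rx":0,"ry":0,"rz":0,"gripper":0},
  ],
)

```text
time_s: 4.88
eef_pos: [0.5621, -0.2152, 0.227]
eef_rot: [[-0.991, 0.13, 0.006], [0.13, 0.991, -0.005], [-0.006, -0.004, -1.0]]
wrist_force: [0.5, -0.3, -1.6]
grip_width: 0.0228
grip_force: 39.5
```

>>> arm_command(
  steps=[
    {"tx":0,"ty":0,"tz":0.02,"rx":0,"ry":0,"rz":0,"gripper":0},
    {"tx":0,"ty":0,"tz":0.01,"rx":0,"ry":0,"rz":0,"gripper":0},
    {"tx":0,"ty":0,"tz":0.003,"rx":0,"ry":0,"rz":0,"gripper":0},
    {"tx":0,"ty":0,"tz":0.001,"rx":0,"ry":0,"rz":0,"gripper":0},
    {"tx":0,"ty":0,"tz":0,"rx":0,"ry":0,"rz":0,"gripper":0},
    {"tx":0,"ty":0,"tz":0,"rx":0,"ry":0,"rz":0,"gripper":0},
  ],
)

```text
time_s: 5.38
eef_pos: [0.563, -0.2077, 0.1909]
eef_rot: [[-0.993, 0.121, 0.002], [0.121, 0.993, -0.0], [-0.002, -0.0, -1.0]]
wrist_force: [-0.2, 0.5, -1.3]
grip_width: 0.0227
grip_force: 39.3
```

>>> arm_command(
  steps=[
    {"tx":0,"ty":0,"tz":0.001,"rx":0,"ry":0,"rz":0,"gripper":0},
    {"tx":0,"ty":0,"tz":0.001,"rx":0,"ry":0,"rz":0,"gripper":0},
    {"tx":0,"ty":0,"tz":0,"rx":0,"ry":0,"rz":0,"gripper":0},
    {"tx":0,"ty":0,"tz":0,"rx":0,"ry":0,"rz":0,"gripper":0},
  ],
)

```text
time_s: 5.72
eef_pos: [0.5633, -0.2082, 0.1896]
eef_rot: [[-0.993, 0.121, 0.003], [0.121, 0.993, -0.0], [-0.003, -0.0, -1.0]]
wrist_force: [-0.9, -0.3, 4.8]
grip_width: 0.0232
grip_force: 39.8
```

>>> arm_command(
  steps=[
    {"tx":0,"ty":0,"tz":0,"rx":0,"ry":0,"rz":0,"gripper":1},
    {"tx":0,"ty":0,"tz":0,"rx":0,"ry":0,"rz":0,"gripper":1},
    {"tx":0,"ty":0,"tz":0,"rx":0,"ry":0,"rz":0,"gripper":1},
    {"tx":0,"ty":0,"tz":-0.035,"rx":0,"ry":0,"rz":0,"gripper":1},
    {"tx":0,"ty":0,"tz":-0.04,"rx":0,"ry":0,"rz":0,"gripper":1},
    {"tx":0,"ty":0,"tz":-0.04,"rx":0,"ry":0,"rz":0,"gripper":1},
    {"tx":0,"ty":0.04,"tz":0,"rx":0,"ry":0,"rz":0,"gripper":1},
    {"tx":0,"ty":0.04,"tz":0,"rx":0,"ry":0,"rz":0,"gripper":1},
    {"tx":0,"ty":0.04,"tz":0,"rx":0,"ry":0,"rz":0,"gripper":1},
    {"tx":0,"ty":0.04,"tz":0,"rx":0,"ry":0,"rz":0,"gripper":1},
    {"tx":0,"ty":0.04,"tz":0,"rx":0,"ry":0,"rz":0,"gripper":1},
    {"tx":0,"ty":0.04,"tz":0,"rx":0,"ry":0,"rz":0,"gripper":1},
  ],
)

```text
time_s: 6.72
eef_pos: [0.5914, 0.0321, 0.3031]
eef_rot: [[-0.993, 0.122, 0.0], [0.122, 0.993, 0.0], [-0.0, 0.0, -1.0]]
wrist_force: [0.9, 0.8, 0.1]
grip_width: 0.0856
grip_force: 0.0
```

>>> arm_command(
  steps=[
    {"tx":0,"ty":0.04,"tz":0,"rx":0,"ry":0,"rz":0,"gripper":1},
    {"tx":0,"ty":0.04,"tz":0,"rx":0,"ry":-5,"rz":0,"gripper":1},
    {"tx":0,"ty":0.04,"tz":0,"rx":0,"ry":-5,"rz":0,"gripper":1},
    {"tx":0,"ty":0.04,"tz":0,"rx":0,"ry":0,"rz":0,"gripper":1},
    {"tx":0,"ty":0.004,"tz":0,"rx":0,"ry":0,"rz":0,"gripper":1},
    {"tx":0,"ty":0,"tz":0,"rx":0,"ry":0,"rz":0,"gripper":1},
    {"tx":0,"ty":0,"tz":0,"rx":0,"ry":0,"rz":0,"gripper":1},
  ],
)

```text
time_s: 7.3
eef_pos: [0.6114, 0.1926, 0.3026]
eef_rot: [[-0.978, 0.121, 0.172], [0.119, 0.993, -0.022], [-0.173, -0.001, -0.985]]
wrist_force: [1.2, -0.0, -0.1]
grip_width: 0.0859
grip_force: 0.0
```

```bash
python3 - <<'E'
from h import *
s=snap('top'); c=s['color'][:,:,::-1]
s2=snap('side'); 
cv2.imwrite('pics/a1.png',np.hstack([cv2.resize(c[110:330,180:430],(400,352)),cv2.resize(s2['color'][100:320,150:400,::-1],(400,352))]))
W=cloud(s);X,Y,Z=W[...,0],W[...,1],W[...,2]
m=(np.hypot(X-.563,Y+.208)<.03)&(Z>.1)&(Z<.17);print('nozzle',W[m].mean(0) if m.any() else None)
E
```

```text
nozzle [ 0.56183527 -0.20326674  0.12307701]
```

View pics/a1.png

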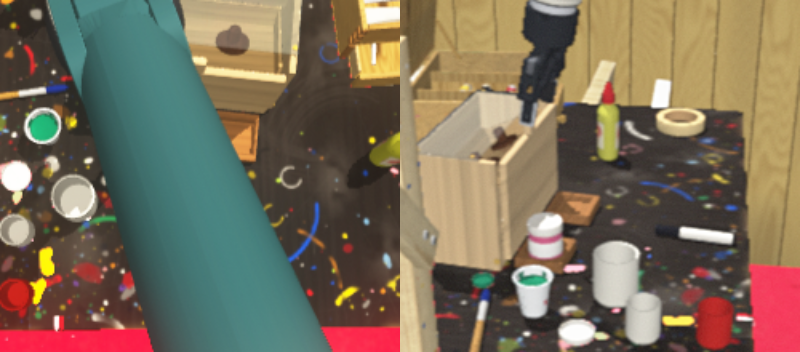

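The picture shows the bottle standing upright on the table at (607,120) in the right half. The gripper is above the paint jar at (545,235), so I descend to grip it.

>>> arm_command(
  steps=[
    {"tx":0.0087,"ty":0,"tz":0.038,"rx":0,"ry":0,"rz":0,"gripper":1},
    {"tx":0.0087,"ty":0,"tz":0.038,"rx":0,"ry":0,"rz":0,"gripper":1},
    {"tx":0.0087,"ty":0,"tz":0.038,"rx":0,"ry":0,"rz":0,"gripper":1},
    {"tx":0.0087,"ty":0,"tz":0.038,"rx":0,"ry":0,"rz":0,"gripper":1},
    {"tx":0.0087,"ty":0,"tz":0.038,"rx":0,"ry":0,"rz":0,"gripper":1},
    {"tx":0,"ty":0,"tz":0,"rx":0,"ry":0,"rz":0,"gripper":1},
    {"tx":0,"ty":0,"tz":0,"rx":0,"ry":0,"rz":0,"gripper":0},
    {"tx":0,"ty":0,"tz":0,"rx":0,"ry":0,"rz":0,"gripper":0},
    {"tx":0,"ty":0,"tz":0,"rx":0,"ry":0,"rz":0,"gripper":0},
    {"tx":0,"ty":0,"tz":0,"rx":0,"ry":0,"rz":0,"gripper":0},
    {"tx":0,"ty":0,"tz":0,"rx":0,"ry":0,"rz":0,"gripper":0},
  ],
)

```text
time_s: 8.32
eef_pos: [0.604, 0.1941, 0.1118]
eef_rot: [[-0.976, 0.122, 0.178], [0.121, 0.992, -0.019], [-0.179, 0.003, -0.984]]
wrist_force: [-1.1, -2.7, 7.6]
grip_width: 0.0523
grip_force: 42.3
```

>>> arm_command(
  steps=[
    {"tx":-0.002,"ty":0,"tz":-0.01,"rx":0,"ry":0,"rz":0,"gripper":0},
    {"tx":-0.0045,"ty":0,"tz":-0.025,"rx":0,"ry":0,"rz":0,"gripper":0},
    {"tx":-0.0045,"ty":-0.01,"tz":-0.025,"rx":0,"ry":0,"rz":0,"gripper":0},
    {"tx":0,"ty":-0.03,"tz":0,"rx":0,"ry":0,"rz":0,"gripper":0},
    {"tx":0,"ty":-0.04,"tz":0,"rx":0,"ry":0,"rz":0,"gripper":0},
    {"tx":0,"ty":-0.04,"tz":0,"rx":0,"ry":0,"rz":0,"gripper":0},
    {"tx":0,"ty":-0.04,"tz":0,"rx":0,"ry":0,"rz":0,"gripper":0},
    {"tx":0,"ty":-0.04,"tz":0,"rx":0,"ry":0,"rz":0,"gripper":0},
    {"tx":0,"ty":-0.04,"tz":0,"rx":0,"ry":0,"rz":0,"gripper":0},
    {"tx":0,"ty":-0.03,"tz":0,"rx":0,"ry":0,"rz":0,"gripper":0},
    {"tx":0,"ty":-0.02,"tz":0,"rx":0,"ry":0,"rz":0,"gripper":0},
    {"tx":0.0045,"ty":0,"tz":0.025,"rx":0,"ry":0,"rz":0,"gripper":0},
  ],
)

```text
time_s: 9.32
eef_pos: [0.5693, -0.1006, 0.1496]
eef_rot: [[-0.974, 0.13, 0.183], [0.127, 0.992, -0.026], [-0.185, -0.002, -0.983]]
wrist_force: [1.9, -0.4, -1.2]
grip_width: 0.0524
grip_force: 42.3
```

>>> arm_command(
  steps=[
    {"tx":0.0045,"ty":0,"tz":0.025,"rx":0,"ry":0,"rz":0,"gripper":0},
    {"tx":0.002,"ty":0,"tz":0.011,"rx":0,"ry":0,"rz":0,"gripper":0},
    {"tx":0,"ty":0,"tz":0.002,"rx":0,"ry":0,"rz":0,"gripper":0},
    {"tx":0,"ty":0,"tz":0,"rx":0,"ry":0,"rz":0,"gripper":0},
    {"tx":0,"ty":0,"tz":0,"rx":0,"ry":0,"rz":0,"gripper":0},
  ],
)

```text
time_s: 9.73
eef_pos: [0.5675, -0.0934, 0.1063]
eef_rot: [[-0.977, 0.121, 0.174], [0.119, 0.993, -0.021], [-0.175, 0.0, -0.985]]
wrist_force: [-0.1, 0.7, -0.8]
grip_width: 0.0523
grip_force: 42.7
```

>>> arm_command(
  steps=[
    {"tx":0,"ty":0,"tz":0.001,"rx":0,"ry":0,"rz":0,"gripper":0},
    {"tx":0,"ty":0,"tz":0.0005,"rx":0,"ry":0,"rz":0,"gripper":0},
    {"tx":0,"ty":0,"tz":0,"rx":0,"ry":0,"rz":0,"gripper":0},
    {"tx":0,"ty":0,"tz":0,"rx":0,"ry":0,"rz":0,"gripper":0},
  ],
)

```text
time_s: 10.07
eef_pos: [0.568, -0.0932, 0.1054]
eef_rot: [[-0.977, 0.121, 0.174], [0.119, 0.993, -0.021], [-0.176, 0.001, -0.984]]
wrist_force: [-3.2, 1.2, 8.0]
grip_width: 0.0525
grip_force: 43.6
```

>>> arm_command(
  steps=[
    {"tx":0,"ty":0,"tz":0,"rx":0,"ry":0,"rz":0,"gripper":1},
    {"tx":0,"ty":0,"tz":0,"rx":0,"ry":0,"rz":0,"gripper":1},
    {"tx":0,"ty":0,"tz":0,"rx":0,"ry":0,"rz":0,"gripper":1},
    {"tx":-0.007,"ty":0,"tz":-0.039,"rx":0,"ry":0,"rz":0,"gripper":1},
    {"tx":-0.007,"ty":0,"tz":-0.039,"rx":0,"ry":0,"rz":0,"gripper":1},
    {"tx":-0.007,"ty":0,"tz":-0.039,"rx":0,"ry":0,"rz":0,"gripper":0},
    {"tx":-0.007,"ty":0,"tz":-0.039,"rx":0,"ry":0,"rz":0,"gripper":0},
    {"tx":-0.007,"ty":0,"tz":-0.039,"rx":0,"ry":0,"rz":0,"gripper":0},
    {"tx":0,"ty":0.03,"tz":0,"rx":0,"ry":5,"rz":0,"gripper":0},
    {"tx":0,"ty":0.03,"tz":0,"rx":0,"ry":5,"rz":0,"gripper":0},
    {"tx":0,"ty":0.03,"tz":0,"rx":0,"ry":0,"rz":0,"gripper":0},
    {"tx":0,"ty":0,"tz":0,"rx":0,"ry":0,"rz":0,"gripper":0},
  ],
)

```text
time_s: 11.07
eef_pos: [0.5798, 0.0032, 0.3018]
eef_rot: [[-0.994, 0.112, 0.0], [0.112, 0.994, 0.004], [0.0, 0.004, -1.0]]
wrist_force: [-0.1, 1.6, 0.5]
grip_width: 0.0008
grip_force: 0.0
```

>>> arm_command(
  steps=[
    {"tx":-0.0205,"ty":0.0285,"tz":0,"rx":0,"ry":0,"rz":0,"gripper":0},
    {"tx":-0.0205,"ty":0.0285,"tz":0,"rx":0,"ry":0,"rz":0,"gripper":0},
    {"tx":-0.0205,"ty":0.0285,"tz":0,"rx":0,"ry":0,"rz":0,"gripper":0},
    {"tx":-0.0205,"ty":0.0285,"tz":0,"rx":0,"ry":0,"rz":0,"gripper":0},
    {"tx":0,"ty":0,"tz":0,"rx":0,"ry":0,"rz":0,"gripper":0},
    {"tx":0,"ty":0,"tz":0.015,"rx":0,"ry":0,"rz":0,"gripper":0},
    {"tx":0,"ty":0,"tz":0.014,"rx":0,"ry":0,"rz":0,"gripper":0},
    {"tx":0,"ty":0,"tz":0,"rx":0,"ry":0,"rz":0,"gripper":0},
  ],
)

```text
time_s: 11.73
eef_pos: [0.6724, 0.0985, 0.2693]
eef_rot: [[-0.993, 0.121, -0.006], [0.121, 0.993, -0.001], [0.006, -0.002, -1.0]]
wrist_force: [-0.3, 0.2, -0.4]
grip_width: -0.0001
grip_force: 0.0
```

```bash
python3 - <<'E'
from h import *
s=snap('top');s2=snap('side'); 
cv2.imwrite('pics/a2.png',np.hstack([cv2.resize(s['color'][110:330,180:430,::-1],(400,352)),cv2.resize(s2['color'][120:270,170:340,::-1],(400,352))]))
E
```

```text
(no output)
```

View pics/a2.png

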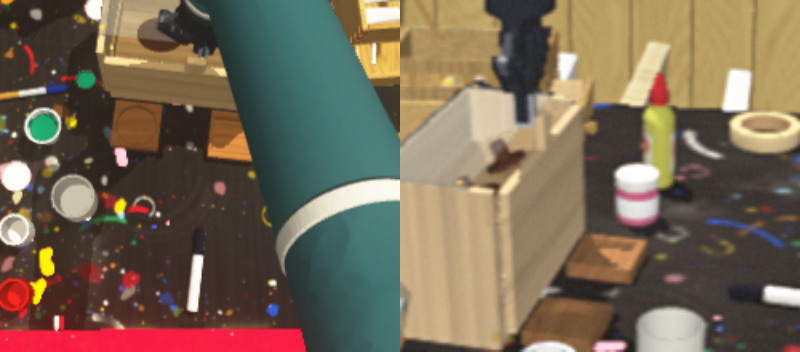

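The picture shows the bottle and paint jar upright at the right, the closed fingers just behind the tab, and both holders empty. I pull the tray open.

>>> arm_command(
  steps=[
    {"tx":0.006,"ty":0,"tz":0,"rx":0,"ry":0,"rz":0,"gripper":0},
    {"tx":0.006,"ty":0,"tz":0,"rx":0,"ry":0,"rz":0,"gripper":0},
    {"tx":0.008,"ty":0,"tz":0,"rx":0,"ry":0,"rz":0,"gripper":0},
    {"tx":0.008,"ty":0,"tz":0,"rx":0,"ry":0,"rz":0,"gripper":0},
    {"tx":0.008,"ty":0,"tz":0.001,"rx":0,"ry":0,"rz":0,"gripper":0},
    {"tx":0.008,"ty":0,"tz":0.001,"rx":0,"ry":0,"rz":0,"gripper":0},
    {"tx":0.008,"ty":0,"tz":0.002,"rx":0,"ry":0,"rz":0,"gripper":0},
    {"tx":0.008,"ty":0,"tz":0.002,"rx":0,"ry":0,"rz":0,"gripper":0},
    {"tx":0.008,"ty":0,"tz":0.003,"rx":0,"ry":0,"rz":0,"gripper":0},
    {"tx":0.008,"ty":0,"tz":0.003,"rx":0,"ry":0,"rz":0,"gripper":0},
    {"tx":0.008,"ty":0,"tz":0.003,"rx":0,"ry":0,"rz":0,"gripper":0},
    {"tx":0.008,"ty":0,"tz":0.003,"rx":0,"ry":0,"rz":0,"gripper":0},
  ],
)

```text
time_s: 12.83
eef_pos: [0.5817, 0.1101, 0.2544]
eef_rot: [[-0.993, 0.121, -0.001], [0.121, 0.993, -0.0], [0.001, -0.0, -1.0]]
wrist_force: [-0.2, -0.3, -0.8]
grip_width: 0.0003
grip_force: 0.0
```

>>> arm_command(
  steps=[
    {"tx":0,"ty":0,"tz":0,"rx":0,"ry":0,"rz":0,"gripper":0},
    {"tx":0,"ty":0,"tz":0,"rx":0,"ry":0,"rz":0,"gripper":0},
    {"tx":0,"ty":0,"tz":-0.03,"rx":0,"ry":0,"rz":0,"gripper":0},
    {"tx":0,"ty":0,"tz":-0.03,"rx":0,"ry":0,"rz":0,"gripper":0},
    {"tx":0,"ty":-0.04,"tz":0,"rx":0,"ry":0,"rz":0,"gripper":1},
    {"tx":0,"ty":-0.04,"tz":0,"rx":0,"ry":0,"rz":0,"gripper":1},
    {"tx":0,"ty":-0.04,"tz":0,"rx":0,"ry":0,"rz":0,"gripper":1},
    {"tx":0,"ty":-0.04,"tz":0,"rx":0,"ry":0,"rz":0,"gripper":1},
    {"tx":0,"ty":-0.04,"tz":0,"rx":0,"ry":0,"rz":0,"gripper":1},
    {"tx":0,"ty":-0.04,"tz":0,"rx":0,"ry":0,"rz":0,"gripper":1},
    {"tx":0,"ty":0,"tz":0,"rx":0,"ry":0,"rz":0,"gripper":1},
  ],
)

```text
time_s: 13.75
eef_pos: [0.5519, -0.1386, 0.3156]
eef_rot: [[-0.991, 0.135, 0.001], [0.135, 0.991, -0.005], [-0.001, -0.005, -1.0]]
wrist_force: [-0.6, -0.6, 0.2]
grip_width: 0.0833
grip_force: 0.0
```

```bash
cat > lid.py <<'E'
from h import *
s=snap('top');s2=snap('side'); 
cv2.imwrite('pics/a3.png',np.hstack([cv2.resize(s['color'][90:270,210:400,::-1],(400,379)),cv2.resize(s2['color'][120:270,170:340,::-1],(400,379))]))
W=cloud(s);W2=cloud(s2)
np.savez('last.npz',W=W,W2=W2,c=s['color'],c2=s2['color'])
for cam,w,ss in (('top',W,s),('side',W2,s2)):
  K=ss['mtx'];T=ss['extrinsics']
  for n in ('lid_large','lid_small','tray_tab'):
    for r in imaging.outline_of(cam,n)[:2]:
        P=w[r['region']];P=P[~np.isnan(P[:,0])]
        if len(P)<5 or r['p']<.3: continue
        zt=np.percentile(P[:,2],98);Q=P[P[:,2]>zt-.005]
        print(cam,n,round(r['p'],2),np.array(r['box']).round(),len(P),'med',np.median(P,0).round(3),'top',Q.mean(0).round(4),np.ptp(Q,axis=0).round(3))
    for r in imaging.landmark_of(cam,n)[:2]: 
        u,v=r['xy'];print('  lm',round(r['p'],2),u,v)
E
python3 lid.py
```

```text
top lid_large 0.61 [258. 149. 290. 180.] 750 med [0.631 0.164 0.145] top [0.6276 0.1655 0.1684] [0.016 0.015 0.007]
  lm 0.68 276.8 165.2
  lm 0.95 321.4 171.1
top tray_tab 0.77 [240. 133. 357. 213.] 6315 med [0.617 0.107 0.136] top [0.6835 0.1055 0.1794] [0.032 0.237 0.015]
  lm 0.77 295.6 206.3
side lid_large 0.61 [218. 193. 246. 213.] 324 med [0.63  0.174 0.145] top [0.628  0.1729 0.1662] [0.015 0.013 0.007]
side lid_large 0.61 [248. 222. 274. 238.] 356 med [0.582 0.047 0.007] top [0.5732 0.0517 0.0175] [0.058 0.246 0.094]
  lm 0.59 231.5 209.7
  lm 0.46 271.8 212.1
side lid_small 0.56 [237. 181. 253. 195.] 179 med [0.618 0.07  0.145] top [0.6159 0.0673 0.1653] [0.014 0.013 0.006]
  lm 0.49 244.6 191.9
side tray_tab 0.93 [201. 164. 283. 266.] 3080 med [0.621 0.124 0.136] top [0.6823 0.1194 0.1767] [0.037 0.249 0.013]
  lm 0.58 275.8 192.2
```

View pics/a3.png

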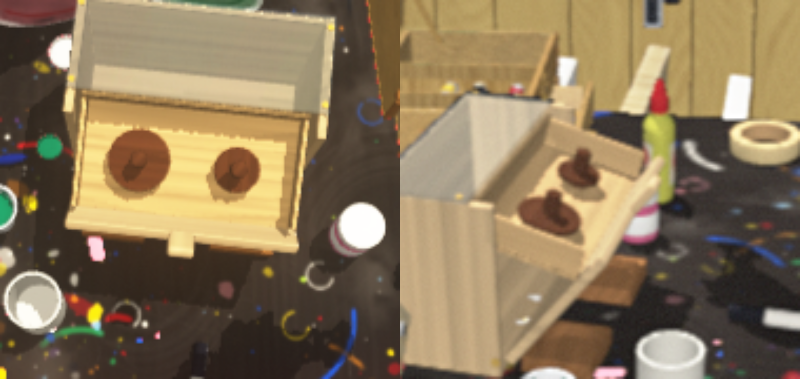

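The picture shows the tray tipped forward, with the large lid at crop (138,160) and the small lid at (237,170), knobs leaning towards the robot. I fit their axes next.

```bash
cat > fit.py <<'E'
import numpy as np
from scipy.optimize import least_squares
d=np.load('last.npz')
yaw=np.radians(-6.9);bx=np.array([np.cos(yaw),np.sin(yaw),0]);by=np.array([-bx[1],bx[0],0])
c=d['c'].astype(int);c2=d['c2'].astype(int)
for n,p0,R in (('large',(.628,.166,.145),.034),('small',(.617,.062,.145),.025)):
  for W,cc,k in ((d['W'],c,'top'),(d['W2'],c2,'side')):
    dist=np.linalg.norm(W-np.array(p0),axis=-1)
    br=(cc.sum(-1)<300)&(cc[...,0]>cc[...,2]+15)&(W[...,2]>.11)
    P=W[br&(dist<.05)]
    if len(P)<20: print(n,k,'few');continue
    # disc top plane: robust
    best=None;rng=np.random.default_rng(0)
    for _ in range(500):
        a=P[rng.choice(len(P),3,False)];nn=np.cross(a[1]-a[0],a[2]-a[0]);l=np.linalg.norm(nn)
        if l<1e-5: continue
        nn/=l; nn*=np.sign(nn[2]); 
        if nn[2]<.85: continue
        i=abs((P-a[0])@nn)<.002
        if best is None or i.sum()>best.sum(): best=i
    Q=P[best];m=Q.mean(0);nn=np.linalg.svd(Q-m)[2][2];nn*=np.sign(nn[2])
    h=(P-m)@nn; kt=P[h>.016]
    print(n,k,len(P),best.sum(),'normal bx,by,z',[(nn@bx).round(3),(nn@by).round(3),nn[2].round(3)],'disc ctr',m.round(4),'mid',((Q.min(0)+Q.max(0))/2).round(4),'knob',len(kt),kt.mean(0).round(4) if len(kt) else '',h.max().round(4))
W=d['W'];tab=(np.abs((W[...,:2]-np.array([.533,.123]))@by[:2])<.02)&(np.abs((W[...,:2]-np.array([.533,.123]))@bx[:2])<.04)&(W[...,2]>.145)&(W[...,2]<.2)
P=W[tab];print('tab',len(P),P.mean(0),P.min(0),P.max(0))
E
python3 fit.py
```

```text
large top 657 481 normal bx,by,z [np.float64(-0.252), np.float64(-0.011), np.float64(0.968)] disc ctr [0.6335 0.1653 0.1456] mid [0.6333 0.1653 0.1455] knob 52 [0.6275 0.1655 0.1683] 0.0271
large side 298 202 normal bx,by,z [np.float64(-0.254), np.float64(0.001), np.float64(0.967)] disc ctr [0.6328 0.1752 0.1431] mid [0.6332 0.1709 0.143 ] knob 26 [0.628  0.1744 0.1641] 0.0267
small top 350 225 normal bx,by,z [np.float64(-0.234), np.float64(0.021), np.float64(0.972)] disc ctr [0.6224 0.0617 0.1456] mid [0.6221 0.0605 0.1455] knob 53 [0.6159 0.0607 0.1682] 0.0266
small side 169 83 normal bx,by,z [np.float64(-0.241), np.float64(-0.019), np.float64(0.97)] disc ctr [0.6212 0.0697 0.1434] mid [0.6202 0.0664 0.1434] knob 26 [0.6155 0.0675 0.1643] 0.0274
tab 142 [0.53738835 0.12285903 0.16100502] [0.52358404 0.1092416  0.1452026 ] [0.55448205 0.13699194 0.17212281]
```

>>> arm_command(
  steps=[
    {"tx":-0.0013,"ty":0.0377,"tz":0,"rx":0,"ry":0,"rz":0,"gripper":0.6},
    {"tx":-0.0013,"ty":0.0377,"tz":0,"rx":0,"ry":0,"rz":0,"gripper":0.6},
    {"tx":-0.0013,"ty":0.0377,"tz":0,"rx":0,"ry":0,"rz":0,"gripper":0.6},
    {"tx":-0.0013,"ty":0.0377,"tz":0,"rx":0,"ry":0,"rz":0,"gripper":0.6},
    {"tx":-0.0013,"ty":0.0377,"tz":0,"rx":0,"ry":0,"rz":0,"gripper":0.6},
    {"tx":-0.0013,"ty":0.0377,"tz":0,"rx":0,"ry":0,"rz":0,"gripper":0.6},
    {"tx":-0.0013,"ty":0.0377,"tz":0.02,"rx":0,"ry":0,"rz":0,"gripper":0.6},
    {"tx":-0.0013,"ty":0.0377,"tz":0.0186,"rx":0,"ry":0,"rz":0,"gripper":0.6},
    {"tx":0,"ty":0,"tz":0,"rx":0,"ry":-7.16,"rz":0,"gripper":0.6},
    {"tx":0,"ty":0,"tz":0,"rx":0,"ry":-7.16,"rz":0,"gripper":0.6},
    {"tx":0,"ty":0,"tz":0,"rx":0,"ry":0,"rz":0,"gripper":0.6},
    {"tx":0,"ty":0,"tz":0,"rx":0,"ry":0,"rz":0,"gripper":0.6},
  ],
)

```text
time_s: 15.45
eef_pos: [0.5994, 0.169, 0.277]
eef_rot: [[-0.963, 0.12, 0.242], [0.116, 0.993, -0.03], [-0.244, -0.001, -0.97]]
wrist_force: [-0.7, -2.0, 0.3]
grip_width: 0.0514
grip_force: 0.0
```

>>> arm_command(
  steps=[
    {"tx":0,"ty":0,"tz":0.03,"rx":0,"ry":0,"rz":0,"gripper":0.6},
    {"tx":0,"ty":0,"tz":0.02,"rx":0,"ry":0,"rz":0,"gripper":0.6},
    {"tx":0,"ty":0,"tz":0.01,"rx":0,"ry":0,"rz":0,"gripper":0.6},
    {"tx":0,"ty":0,"tz":0,"rx":0,"ry":0,"rz":0,"gripper":0},
    {"tx":0,"ty":0,"tz":0,"rx":0,"ry":0,"rz":0,"gripper":0},
    {"tx":0,"ty":0,"tz":0,"rx":0,"ry":0,"rz":0,"gripper":0},
    {"tx":0,"ty":0,"tz":0,"rx":0,"ry":0,"rz":0,"gripper":0},
    {"tx":0,"ty":0,"tz":0,"rx":0,"ry":0,"rz":0,"gripper":0},
    {"tx":0,"ty":0,"tz":0,"rx":0,"ry":0,"rz":0,"gripper":0},
  ],
  force=40,
)

```text
time_s: 16.2
eef_pos: [0.6155, 0.1669, 0.2201]
eef_rot: [[-0.961, 0.121, 0.247], [0.118, 0.993, -0.029], [-0.249, 0.001, -0.969]]
wrist_force: [-0.7, -0.3, 3.3]
grip_width: 0.0159
grip_force: 39.3
```

>>> arm_command(
  steps=[
    {"tx":0,"ty":0,"tz":-0.01,"rx":0,"ry":0,"rz":0,"gripper":0},
    {"tx":0,"ty":0,"tz":-0.03,"rx":0,"ry":0,"rz":0,"gripper":0},
    {"tx":0,"ty":0,"tz":-0.04,"rx":0,"ry":0,"rz":0,"gripper":0},
    {"tx":0,"ty":0,"tz":0,"rx":0,"ry":7.16,"rz":0,"gripper":0},
    {"tx":0,"ty":0,"tz":0,"rx":0,"ry":7.16,"rz":0,"gripper":0},
    {"tx":0.0294,"ty":0.0254,"tz":0,"rx":0,"ry":0,"rz":0,"gripper":0},
    {"tx":0.0294,"ty":0.0254,"tz":0,"rx":0,"ry":0,"rz":0,"gripper":0},
    {"tx":0.0294,"ty":0.0254,"tz":0,"rx":0,"ry":0,"rz":0,"gripper":0},
    {"tx":0.0294,"ty":0.0254,"tz":0,"rx":0,"ry":0,"rz":0,"gripper":0},
    {"tx":0,"ty":0,"tz":0.03,"rx":0,"ry":0,"rz":0,"gripper":0},
    {"tx":0,"ty":0,"tz":0.03,"rx":0,"ry":0,"rz":0,"gripper":0},
    {"tx":0,"ty":0,"tz":0,"rx":0,"ry":0,"rz":0,"gripper":0},
  ],
)

```text
time_s: 17.2
eef_pos: [0.4877, 0.2836, 0.2323]
eef_rot: [[-0.993, 0.119, -0.007], [0.119, 0.993, -0.005], [0.007, -0.006, -1.0]]
wrist_force: [-0.6, -0.3, -0.8]
grip_width: 0.0162
grip_force: 39.2
```

```bash
python3 - <<'E'
from h import *
o=arm.get_obs();print(o['time_s'],o['eef_pos'].round(4) if hasattr(o['eef_pos'],'round') else o['eef_pos'],np.array(o['eef_rot']).round(3).tolist())
s2=snap('side');W=cloud(s2);X,Y,Z=W[...,0],W[...,1],W[...,2]
cv2.imwrite('pics/a4.png',cv2.resize(s2['color'][170:330,230:390,::-1],(500,500)))
E
```

```text
17.2 [0.4877 0.2836 0.2323] [[-0.993, 0.119, -0.007], [0.119, 0.993, -0.005], [0.007, -0.006, -1.0]]
```

View pics/a4.png

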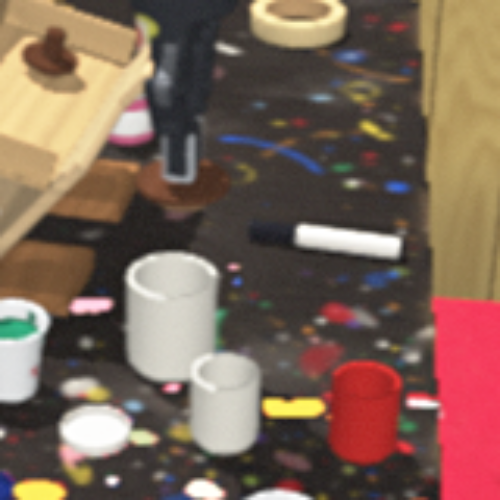

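The side picture shows the large lid gripped level at (185,185), above the large jar at (172,310). I descend.

>>> arm_command(
  steps=[
    {"tx":-0.004,"ty":0.003,"tz":0.02,"rx":0,"ry":0,"rz":0,"gripper":0},
    {"tx":0,"ty":0,"tz":0.02,"rx":0,"ry":0,"rz":0,"gripper":0},
    {"tx":0,"ty":0,"tz":0.015,"rx":0,"ry":0,"rz":0,"gripper":0},
    {"tx":0,"ty":0,"tz":0.01,"rx":0,"ry":0,"rz":0,"gripper":0},
    {"tx":0,"ty":0,"tz":0,"rx":0,"ry":0,"rz":0,"gripper":0},
    {"tx":0,"ty":0,"tz":0,"rx":0,"ry":0,"rz":0,"gripper":0},
  ],
)

```text
time_s: 17.75
eef_pos: [0.4961, 0.2868, 0.1725]
eef_rot: [[-0.992, 0.122, 0.001], [0.122, 0.992, 0.001], [-0.001, 0.001, -1.0]]
wrist_force: [0.0, 0.3, -0.3]
grip_width: 0.0165
grip_force: 39.2
```

>>> arm_command(
  steps=[
    {"tx":0.004,"ty":-0.001,"tz":0.006,"rx":0,"ry":0,"rz":0,"gripper":0},
    {"tx":0,"ty":0,"tz":0.004,"rx":0,"ry":0,"rz":0,"gripper":0},
    {"tx":0,"ty":0,"tz":0.002,"rx":0,"ry":0,"rz":0,"gripper":0},
    {"tx":0,"ty":0,"tz":0.001,"rx":0,"ry":0,"rz":0,"gripper":0},
    {"tx":0,"ty":0,"tz":0,"rx":0,"ry":0,"rz":0,"gripper":0},
    {"tx":0,"ty":0,"tz":0,"rx":0,"ry":0,"rz":0,"gripper":0},
  ],
)

```text
time_s: 18.25
eef_pos: [0.4915, 0.2864, 0.1587]
eef_rot: [[-0.993, 0.122, 0.0], [0.122, 0.993, 0.0], [-0.0, 0.0, -1.0]]
wrist_force: [-0.8, -1.2, 1.9]
grip_width: 0.0164
grip_force: 39.2
```

Slight contact, so I press a little more, then open.

>>> arm_command(
  steps=[
    {"tx":0,"ty":0,"tz":0.001,"rx":0,"ry":0,"rz":0,"gripper":0},
    {"tx":0,"ty":0,"tz":0.001,"rx":0,"ry":0,"rz":0,"gripper":0},
    {"tx":0,"ty":0,"tz":0,"rx":0,"ry":0,"rz":0,"gripper":0},
    {"tx":0,"ty":0,"tz":0,"rx":0,"ry":0,"rz":0,"gripper":0},
  ],
)

```text
time_s: 18.58
eef_pos: [0.4917, 0.2864, 0.1585]
eef_rot: [[-0.993, 0.122, 0.001], [0.122, 0.993, 0.001], [-0.001, 0.001, -1.0]]
wrist_force: [-5.2, -2.3, 16.1]
grip_width: 0.0163
grip_force: 40.8
```

>>> arm_command(
  steps=[
    {"tx":0,"ty":0,"tz":0,"rx":0,"ry":0,"rz":0,"gripper":0.5},
    {"tx":0,"ty":0,"tz":0,"rx":0,"ry":0,"rz":0,"gripper":0.5},
    {"tx":0,"ty":0,"tz":0,"rx":0,"ry":0,"rz":0,"gripper":0.5},
    {"tx":0,"ty":0,"tz":-0.03,"rx":0,"ry":0,"rz":0,"gripper":0.5},
    {"tx":0,"ty":0,"tz":-0.04,"rx":0,"ry":0,"rz":0,"gripper":0.6},
    {"tx":0,"ty":0,"tz":-0.04,"rx":0,"ry":0,"rz":0,"gripper":0.6},
    {"tx":-0.0204,"ty":-0.0345,"tz":-0.006,"rx":0,"ry":0,"rz":0,"gripper":0.6},
    {"tx":-0.0204,"ty":-0.0345,"tz":0,"rx":0,"ry":0,"rz":0,"gripper":0.6},
    {"tx":-0.0204,"ty":-0.0345,"tz":0,"rx":0,"ry":0,"rz":0,"gripper":0.6},
    {"tx":-0.0204,"ty":-0.0345,"tz":0,"rx":0,"ry":0,"rz":0,"gripper":0.6},
    {"tx":-0.0204,"ty":-0.0345,"tz":0,"rx":0,"ry":0,"rz":0,"gripper":0.6},
    {"tx":-0.0204,"ty":-0.0345,"tz":0,"rx":0,"ry":0,"rz":0,"gripper":0.6},
  ],
)

```text
time_s: 19.58
eef_pos: [0.588, 0.0641, 0.2721]
eef_rot: [[-0.993, 0.121, -0.0], [0.121, 0.993, -0.0], [0.0, -0.0, -1.0]]
wrist_force: [0.8, 0.8, -0.5]
grip_width: 0.0511
grip_force: 0.0
```

>>> arm_command(
  steps=[
    {"tx":0,"ty":0,"tz":0,"rx":0,"ry":-7.16,"rz":0,"gripper":0.6},
    {"tx":0,"ty":0,"tz":0,"rx":0,"ry":-7.16,"rz":0,"gripper":0.6},
    {"tx":0,"ty":0,"tz":0,"rx":0,"ry":0,"rz":0,"gripper":0.6},
    {"tx":0,"ty":0,"tz":0,"rx":0,"ry":0,"rz":0,"gripper":0.6},
    {"tx":0,"ty":0,"tz":0,"rx":0,"ry":0,"rz":0,"gripper":0.6},
  ],
)

```text
time_s: 20.0
eef_pos: [0.5881, 0.0667, 0.2728]
eef_rot: [[-0.962, 0.12, 0.244], [0.117, 0.993, -0.029], [-0.246, 0.0, -0.969]]
wrist_force: [0.7, 0.3, -0.2]
grip_width: 0.0515
grip_force: 0.0
```

```bash
python3 - <<'E'
from h import *
s2=snap('side');s=snap('top')
cv2.imwrite('pics/a5.png',np.hstack([cv2.resize(s2['color'][170:330,210:370,::-1],(400,400)),cv2.resize(s['color'][110:270,170:330,::-1],(400,400))]))
W=cloud(s2);X,Y,Z=W[...,0],W[...,1],W[...,2]
m=(np.hypot(X-.4915,Y-.286)<.05)&(Z>.077)&(Z<.09);P=W[m];print(len(P),P.mean(0),P.std(0),((P.min(0)+P.max(0))/2))
A=np.c_[P[:,:2]-P[:,:2].mean(0),np.ones(len(P))];print(np.linalg.lstsq(A,P[:,2],rcond=None)[0])
E
```

```text
335 [0.48888898 0.29509151 0.08007276] [0.0177366  0.01629819 0.00188362] [0.48935785 0.29121124 0.08344224]
[ 0.00478127 -0.00184598  0.08007276]
```

View pics/a5.png

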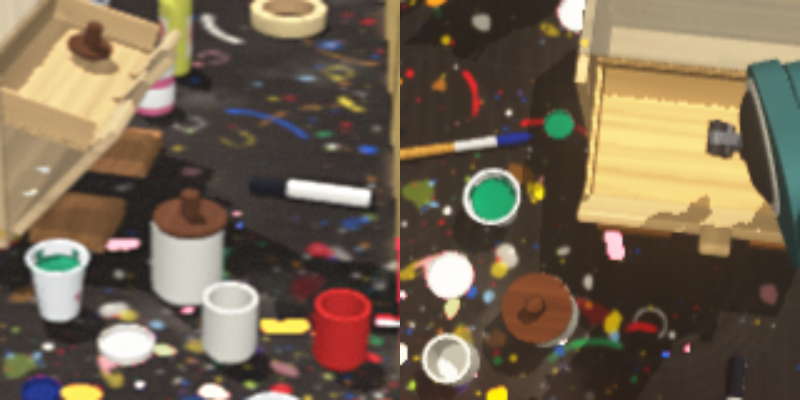

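The large lid sits flat on the large jar (left crop (190,215)). Now the small lid.

>>> arm_command(
  steps=[
    {"tx":-0.001,"ty":-0.0005,"tz":0.03,"rx":0,"ry":0,"rz":0,"gripper":0.6},
    {"tx":0,"ty":0,"tz":0.017,"rx":0,"ry":0,"rz":0,"gripper":0.6},
    {"tx":0,"ty":0,"tz":0.008,"rx":0,"ry":0,"rz":0,"gripper":0.6},
    {"tx":0,"ty":0,"tz":0,"rx":0,"ry":0,"rz":0,"gripper":0},
    {"tx":0,"ty":0,"tz":0,"rx":0,"ry":0,"rz":0,"gripper":0},
    {"tx":0,"ty":0,"tz":0,"rx":0,"ry":0,"rz":0,"gripper":0},
    {"tx":0,"ty":0,"tz":0,"rx":0,"ry":0,"rz":0,"gripper":0},
    {"tx":0,"ty":0,"tz":0,"rx":0,"ry":0,"rz":0,"gripper":0},
    {"tx":0,"ty":0,"tz":0,"rx":0,"ry":0,"rz":0,"gripper":0},
  ],
  force=40,
)

```text
time_s: 20.85
eef_pos: [0.6022, 0.0638, 0.2201]
eef_rot: [[-0.961, 0.121, 0.247], [0.118, 0.993, -0.03], [-0.248, 0.001, -0.969]]
wrist_force: [0.0, -0.0, -0.2]
grip_width: 0.0163
grip_force: 38.9
```

>>> arm_command(
  steps=[
    {"tx":0,"ty":0,"tz":-0.01,"rx":0,"ry":0,"rz":0,"gripper":0},
    {"tx":0,"ty":0,"tz":-0.03,"rx":0,"ry":0,"rz":0,"gripper":0},
    {"tx":0,"ty":0,"tz":-0.04,"rx":0,"ry":0,"rz":0,"gripper":0},
    {"tx":0,"ty":0,"tz":0,"rx":0,"ry":7.16,"rz":0,"gripper":0},
    {"tx":0,"ty":0,"tz":0,"rx":0,"ry":7.16,"rz":0,"gripper":0},
    {"tx":0.0194,"ty":0.0323,"tz":0,"rx":0,"ry":0,"rz":0,"gripper":0},
    {"tx":0.0194,"ty":0.0323,"tz":0,"rx":0,"ry":0,"rz":0,"gripper":0},
    {"tx":0.0194,"ty":0.0323,"tz":0,"rx":0,"ry":0,"rz":0,"gripper":0},
    {"tx":0.0194,"ty":0.0323,"tz":0,"rx":0,"ry":0,"rz":0,"gripper":0},
    {"tx":0.0194,"ty":0.0323,"tz":0,"rx":0,"ry":0,"rz":0,"gripper":0},
    {"tx":0.0194,"ty":0.0323,"tz":0,"rx":0,"ry":0,"rz":0,"gripper":0},
    {"tx":0.0194,"ty":0.0323,"tz":0,"rx":0,"ry":0,"rz":0,"gripper":0},
  ],
)

```text
time_s: 21.85
eef_pos: [0.4741, 0.3084, 0.298]
eef_rot: [[-0.993, 0.122, 0.001], [0.122, 0.993, 0.001], [-0.001, 0.001, -1.0]]
wrist_force: [1.4, 0.0, -1.1]
grip_width: 0.0164
grip_force: 39.1
```

>>> arm_command(
  steps=[
    {"tx":0.0194,"ty":0.0323,"tz":0,"rx":0,"ry":0,"rz":0,"gripper":0},
    {"tx":0.0194,"ty":0.0323,"tz":0,"rx":0,"ry":0,"rz":0,"gripper":0},
    {"tx":0,"ty":0,"tz":0.04,"rx":0,"ry":0,"rz":0,"gripper":0},
    {"tx":0,"ty":0,"tz":0.04,"rx":0,"ry":0,"rz":0,"gripper":0},
    {"tx":0,"ty":0,"tz":0.04,"rx":0,"ry":0,"rz":0,"gripper":0},
    {"tx":0,"ty":0,"tz":0,"rx":0,"ry":0,"rz":0,"gripper":0},
    {"tx":0,"ty":0,"tz":0,"rx":0,"ry":0,"rz":0,"gripper":0},
    {"tx":0,"ty":0,"tz":0,"rx":0,"ry":0,"rz":0,"gripper":0},
  ],
)

```text
time_s: 22.52
eef_pos: [0.4456, 0.3766, 0.1793]
eef_rot: [[-0.993, 0.122, 0.003], [0.122, 0.993, 0.002], [-0.002, 0.002, -1.0]]
wrist_force: [0.2, 0.6, 0.5]
grip_width: 0.0162
grip_force: 39.1
```

>>> arm_command(
  steps=[
    {"tx":0.001,"ty":-0.0012,"tz":0.01,"rx":0,"ry":0,"rz":0,"gripper":0},
    {"tx":0,"ty":0,"tz":0.013,"rx":0,"ry":0,"rz":0,"gripper":0},
    {"tx":0,"ty":0,"tz":0.01,"rx":0,"ry":0,"rz":0,"gripper":0},
    {"tx":0,"ty":0,"tz":0.004,"rx":0,"ry":0,"rz":0,"gripper":0},
    {"tx":0,"ty":0,"tz":0.002,"rx":0,"ry":0,"rz":0,"gripper":0},
    {"tx":0,"ty":0,"tz":0,"rx":0,"ry":0,"rz":0,"gripper":0},
    {"tx":0,"ty":0,"tz":0,"rx":0,"ry":0,"rz":0,"gripper":0},
  ],
)

```text
time_s: 23.1
eef_pos: [0.4439, 0.3753, 0.1398]
eef_rot: [[-0.993, 0.122, 0.001], [0.122, 0.993, 0.001], [-0.001, 0.001, -1.0]]
wrist_force: [-2.8, -2.8, 14.9]
grip_width: 0.0165
grip_force: 40.6
```

>>> arm_command(
  steps=[
    {"tx":0,"ty":0,"tz":0,"rx":0,"ry":0,"rz":0,"gripper":0.5},
    {"tx":0,"ty":0,"tz":0,"rx":0,"ry":0,"rz":0,"gripper":0.5},
    {"tx":0,"ty":0,"tz":0,"rx":0,"ry":0,"rz":0,"gripper":0.5},
    {"tx":0,"ty":0,"tz":-0.03,"rx":0,"ry":0,"rz":0,"gripper":0.5},
    {"tx":0,"ty":0,"tz":-0.04,"rx":0,"ry":0,"rz":0,"gripper":0.3},
    {"tx":0,"ty":0,"tz":-0.04,"rx":0,"ry":0,"rz":0,"gripper":0},
    {"tx":0,"ty":0,"tz":-0.02,"rx":0,"ry":0,"rz":0,"gripper":0},
    {"tx":-0.0123,"ty":-0.0342,"tz":0,"rx":0,"ry":0,"rz":0,"gripper":0},
    {"tx":-0.0123,"ty":-0.0342,"tz":0,"rx":0,"ry":0,"rz":0,"gripper":0},
    {"tx":-0.0123,"ty":-0.0342,"tz":0,"rx":0,"ry":0,"rz":0,"gripper":0},
    {"tx":-0.0123,"ty":-0.0342,"tz":0,"rx":0,"ry":0,"rz":0,"gripper":0},
    {"tx":-0.0123,"ty":-0.0342,"tz":0,"rx":0,"ry":0,"rz":0,"gripper":0},
  ],
)

```text
time_s: 24.1
eef_pos: [0.4835, 0.1958, 0.2675]
eef_rot: [[-0.993, 0.121, -0.0], [0.121, 0.993, -0.0], [0.0, -0.0, -1.0]]
wrist_force: [0.6, -1.2, -0.0]
grip_width: 0.0001
grip_force: 0.0
```

>>> arm_command(
  steps=[
    {"tx":-0.0123,"ty":-0.0342,"tz":0,"rx":0,"ry":0,"rz":0,"gripper":0},
    {"tx":-0.0123,"ty":-0.0342,"tz":0,"rx":0,"ry":0,"rz":0,"gripper":0},
    {"tx":0,"ty":0,"tz":0,"rx":0,"ry":0,"rz":0,"gripper":0},
    {"tx":0,"ty":0,"tz":0.025,"rx":0,"ry":0,"rz":0,"gripper":0},
    {"tx":0,"ty":0,"tz":0.02,"rx":0,"ry":0,"rz":0,"gripper":0},
    {"tx":0,"ty":0,"tz":0,"rx":0,"ry":0,"rz":0,"gripper":0},
  ],
)

```text
time_s: 24.6
eef_pos: [0.4975, 0.1259, 0.2193]
eef_rot: [[-0.992, 0.122, -0.007], [0.122, 0.993, -0.002], [0.006, -0.003, -1.0]]
wrist_force: [-1.9, -0.2, 0.1]
grip_width: 0.0002
grip_force: 0.0
```

```bash
python3 - <<'E'
from h import *
s2=snap('side')
cv2.imwrite('pics/a6.png',cv2.resize(s2['color'][140:330,190:380,::-1],(580,580)))
E
```

```text
(no output)
```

View pics/a6.png

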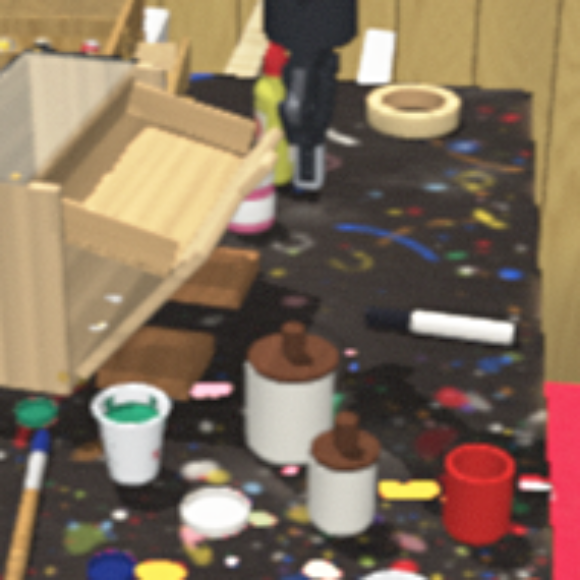

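Both lids sit squarely (large at (292,355), small at (345,445)), and the closed fingers stand in front of the tab. I push the tray shut.

>>> arm_command(
  steps=[
    {"tx":-0.012,"ty":0,"tz":0,"rx":0,"ry":0,"rz":0,"gripper":0},
    {"tx":-0.012,"ty":0,"tz":-0.002,"rx":0,"ry":0,"rz":0,"gripper":0},
    {"tx":-0.012,"ty":0,"tz":-0.003,"rx":0,"ry":0,"rz":0,"gripper":0},
    {"tx":-0.012,"ty":0,"tz":-0.003,"rx":0,"ry":0,"rz":0,"gripper":0},
    {"tx":-0.012,"ty":0,"tz":-0.003,"rx":0,"ry":0,"rz":0,"gripper":0},
    {"tx":-0.012,"ty":0,"tz":-0.003,"rx":0,"ry":0,"rz":0,"gripper":0},
    {"tx":-0.012,"ty":0,"tz":-0.003,"rx":0,"ry":0,"rz":0,"gripper":0},
    {"tx":-0.012,"ty":0,"tz":-0.003,"rx":0,"ry":0,"rz":0,"gripper":0},
    {"tx":-0.012,"ty":0,"tz":-0.003,"rx":0,"ry":0,"rz":0,"gripper":0},
    {"tx":-0.012,"ty":0,"tz":-0.003,"rx":0,"ry":0,"rz":0,"gripper":0},
    {"tx":-0.008,"ty":0,"tz":-0.003,"rx":0,"ry":0,"rz":0,"gripper":0},
    {"tx":0,"ty":0,"tz":0,"rx":0,"ry":0,"rz":0,"gripper":0},
  ],
)

```text
time_s: 25.65
eef_pos: [0.6286, 0.111, 0.2534]
eef_rot: [[-0.993, 0.122, 0.003], [0.122, 0.993, 0.0], [-0.003, 0.001, -1.0]]
wrist_force: [0.2, -0.6, 0.8]
grip_width: -0.0002
grip_force: 0.0
```

>>> arm_command(
  steps=[
    {"tx":0,"ty":0,"tz":0,"rx":0,"ry":0,"rz":0,"gripper":0},
    {"tx":-0.003,"ty":0,"tz":0,"rx":0,"ry":0,"rz":0,"gripper":0},
    {"tx":-0.002,"ty":0,"tz":0,"rx":0,"ry":0,"rz":0,"gripper":0},
    {"tx":0,"ty":0,"tz":0,"rx":0,"ry":0,"rz":0,"gripper":0},
    {"tx":0,"ty":0,"tz":0,"rx":0,"ry":0,"rz":0,"gripper":0},
  ],
)

```text
time_s: 26.07
eef_pos: [0.6315, 0.1105, 0.2518]
eef_rot: [[-0.993, 0.122, -0.0], [0.122, 0.993, -0.0], [0.0, -0.0, -1.0]]
wrist_force: [-0.1, 0.1, 0.3]
grip_width: 0.0001
grip_force: 0.0
```

>>> arm_command(
  steps=[
    {"tx":0.02,"ty":0,"tz":0,"rx":0,"ry":0,"rz":0,"gripper":0},
    {"tx":0.0182,"ty":0,"tz":-0.02,"rx":0,"ry":0,"rz":0,"gripper":0},
    {"tx":0,"ty":0,"tz":-0.028,"rx":0,"ry":0,"rz":0,"gripper":0},
    {"tx":0,"ty":-0.035,"tz":0,"rx":0,"ry":0,"rz":0,"gripper":1},
    {"tx":0,"ty":-0.035,"tz":0,"rx":0,"ry":0,"rz":0,"gripper":1},
    {"tx":0,"ty":-0.035,"tz":0,"rx":0,"ry":0,"rz":0,"gripper":1},
    {"tx":0,"ty":-0.035,"tz":0,"rx":0,"ry":0,"rz":0,"gripper":1},
    {"tx":0,"ty":-0.035,"tz":0,"rx":0,"ry":-5,"rz":0,"gripper":1},
    {"tx":0,"ty":-0.035,"tz":0,"rx":0,"ry":-5,"rz":0,"gripper":1},
    {"tx":0,"ty":0,"tz":0,"rx":0,"ry":0,"rz":0,"gripper":1},
    {"tx":0,"ty":0,"tz":0,"rx":0,"ry":0,"rz":0,"gripper":1},
  ],
)

```text
time_s: 26.98
eef_pos: [0.5668, -0.0959, 0.3001]
eef_rot: [[-0.977, 0.127, 0.172], [0.125, 0.992, -0.022], [-0.173, -0.0, -0.985]]
wrist_force: [0.2, 0.8, -0.8]
grip_width: 0.0856
grip_force: 0.0
```

```bash
python3 - <<'E'
from h import *
s=snap('top');W=cloud(s);X,Y,Z=W[...,0],W[...,1],W[...,2]
m=(X>.60)&(X<.68)&(Y>.07)&(Y<.15)&(Z>.197)&(Z<.23);P=W[m];print('tab (shut .6492,.1094,.2131)',len(P),P.mean(0),P.min(0),P.max(0))
def hc(m):
    P=W[m];P=P[~np.isnan(P[:,0])];return len(P),P.mean(0).round(4),((P.min(0)+P.max(0))/2).round(4)
for n,x,y in (('hb',.594,.038),('hj',.612,.193)):
    print(n,hc((np.hypot(X-x,Y-y)<.06)&(Z>.012)&(Z<.026)))
    print(n,'recess',hc((np.hypot(X-x,Y-y)<.035)&(Z>0)&(Z<.011)))
s2=snap('side');W=cloud(s2);X,Y,Z=W[...,0],W[...,1],W[...,2]
print('jar side',hc((np.hypot(X-.577,Y+.095)<.04)&(Z>.055)&(Z<.07)))
print('nozzle side',hc((np.hypot(X-.563,Y+.205)<.03)&(Z>.1)&(Z<.16)))
cv2.imwrite('pics/a7.png',np.hstack([cv2.resize(s2['color'][140:300,190:350,::-1],(400,400)),cv2.resize(s['color'][110:270,230:390,::-1],(400,400))]))
E
```

```text
tab (shut .6492,.1094,.2131) 103 [0.64912865 0.10939246 0.2127551 ] [0.64440885 0.09527615 0.19708833] [0.65761684 0.12264018 0.2198424 ]
hb (404, array([0.5971, 0.0363, 0.0183]), array([0.5977, 0.0349, 0.019 ]))
hb recess (456, array([0.5965, 0.037 , 0.0065]), array([0.5968, 0.0359, 0.0063]))
hj (432, array([0.6155, 0.1918, 0.0183]), array([0.6159, 0.1915, 0.0191]))
hj recess (449, array([0.6152, 0.1918, 0.0065]), array([0.6151, 0.1918, 0.0064]))
jar side (131, array([ 0.5767, -0.0874,  0.0594]), array([ 0.5768, -0.0919,  0.059 ]))
nozzle side (138, array([ 0.5631, -0.1993,  0.1223]), array([ 0.5634, -0.1982,  0.1255]))
```

View pics/a7.png

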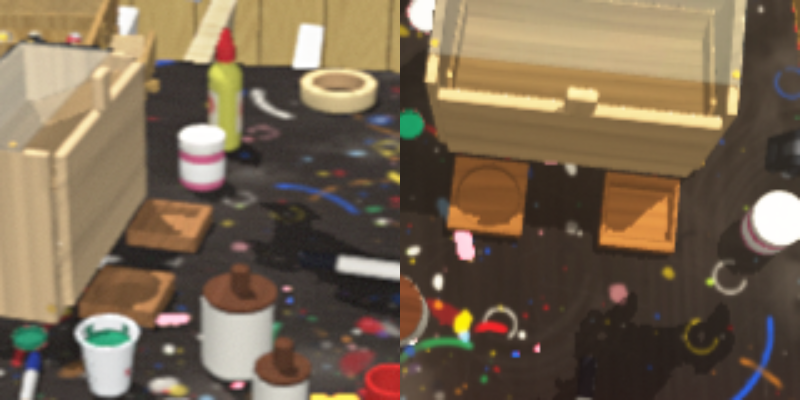

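The tray is shut (tab at its original position), the lids are seated, the holders are empty, and the paint jar is upright at left crop (203,155). I grip the paint jar.

>>> arm_command(
  steps=[
    {"tx":0.0067,"ty":0.001,"tz":0.038,"rx":0,"ry":0,"rz":0,"gripper":1},
    {"tx":0.0067,"ty":0,"tz":0.038,"rx":0,"ry":0,"rz":0,"gripper":1},
    {"tx":0.0067,"ty":0,"tz":0.038,"rx":0,"ry":0,"rz":0,"gripper":1},
    {"tx":0.0067,"ty":0,"tz":0.038,"rx":0,"ry":0,"rz":0,"gripper":1},
    {"tx":0.0067,"ty":0,"tz":0.038,"rx":0,"ry":0,"rz":0,"gripper":1},
    {"tx":0,"ty":0,"tz":0,"rx":0,"ry":0,"rz":0,"gripper":1},
    {"tx":0,"ty":0,"tz":0,"rx":0,"ry":0,"rz":0,"gripper":0},
    {"tx":0,"ty":0,"tz":0,"rx":0,"ry":0,"rz":0,"gripper":0},
    {"tx":0,"ty":0,"tz":0,"rx":0,"ry":0,"rz":0,"gripper":0},
    {"tx":0,"ty":0,"tz":0,"rx":0,"ry":0,"rz":0,"gripper":0},
    {"tx":0,"ty":0,"tz":0,"rx":0,"ry":0,"rz":0,"gripper":0},
  ],
)

```text
time_s: 28.0
eef_pos: [0.5705, -0.0923, 0.1102]
eef_rot: [[-0.976, 0.122, 0.179], [0.12, 0.993, -0.021], [-0.18, 0.001, -0.984]]
wrist_force: [-0.1, -0.1, 7.7]
grip_width: 0.0522
grip_force: 42.7
```

>>> arm_command(
  steps=[
    {"tx":-0.002,"ty":0,"tz":-0.01,"rx":0,"ry":0,"rz":0,"gripper":0},
    {"tx":-0.0045,"ty":0,"tz":-0.025,"rx":0,"ry":0,"rz":0,"gripper":0},
    {"tx":-0.0065,"ty":0.01,"tz":-0.025,"rx":0,"ry":0,"rz":0,"gripper":0},
    {"tx":0,"ty":0.03,"tz":0,"rx":0,"ry":0,"rz":0,"gripper":0},
    {"tx":0,"ty":0.04,"tz":0,"rx":0,"ry":0,"rz":0,"gripper":0},
    {"tx":0,"ty":0.04,"tz":0,"rx":0,"ry":0,"rz":0,"gripper":0},
    {"tx":0,"ty":0.04,"tz":0,"rx":0,"ry":0,"rz":0,"gripper":0},
    {"tx":0,"ty":0.04,"tz":0,"rx":0,"ry":0,"rz":0,"gripper":0},
    {"tx":0,"ty":0.04,"tz":0,"rx":0,"ry":0,"rz":0,"gripper":0},
    {"tx":0,"ty":0.03,"tz":0,"rx":0,"ry":0,"rz":0,"gripper":0},
    {"tx":0,"ty":0.0175,"tz":0,"rx":0,"ry":0,"rz":0,"gripper":0},
    {"tx":0,"ty":0,"tz":0,"rx":0,"ry":0,"rz":0,"gripper":0},
  ],
)

```text
time_s: 29.0
eef_pos: [0.6051, 0.1995, 0.1694]
eef_rot: [[-0.978, 0.114, 0.174], [0.112, 0.994, -0.016], [-0.174, 0.003, -0.985]]
wrist_force: [-0.1, 0.5, -1.8]
grip_width: 0.0523
grip_force: 42.4
```

>>> arm_command(
  steps=[
    {"tx":0.0035,"ty":0,"tz":0.02,"rx":0,"ry":0,"rz":0,"gripper":0},
    {"tx":0.0025,"ty":0,"tz":0.014,"rx":0,"ry":0,"rz":0,"gripper":0},
    {"tx":0,"ty":0,"tz":0,"rx":0,"ry":0,"rz":0,"gripper":0},
    {"tx":0,"ty":0,"tz":0,"rx":0,"ry":0,"rz":0,"gripper":0},
  ],
)

```text
time_s: 29.33
eef_pos: [0.6053, 0.1917, 0.1339]
eef_rot: [[-0.978, 0.123, 0.171], [0.121, 0.992, -0.022], [-0.173, -0.001, -0.985]]
wrist_force: [0.2, -0.4, -0.3]
grip_width: 0.0522
grip_force: 42.4
```

```bash
python3 - <<'E'
from h import *
def hc(m):
    P=W[m];P=P[~np.isnan(P[:,0])];return len(P),P.mean(0).round(4),((P.min(0)+P.max(0))/2).round(4),P.min(0).round(4),P.max(0).round(4)
s2=snap('side');W=cloud(s2);X,Y,Z=W[...,0],W[...,1],W[...,2];c=s2['color'].astype(int)
m=(np.hypot(X-.613,Y-.195)<.06)&(Z>.03)&(Z<.1)&(c.sum(-1)>380)&(c[...,2]>c[...,0]-60)&(X<.645)
print(hc(m))
cv2.imwrite('pics/a8.png',cv2.resize(s2['color'][190:290,200:300,::-1],(500,500),interpolation=cv2.INTER_CUBIC))
E
```

```text
(406, array([0.6064, 0.2101, 0.0615]), array([0.6115, 0.198 , 0.0639]), array([0.5852, 0.166 , 0.0303]), array([0.6377, 0.2299, 0.0974]))
```

View pics/a8.png

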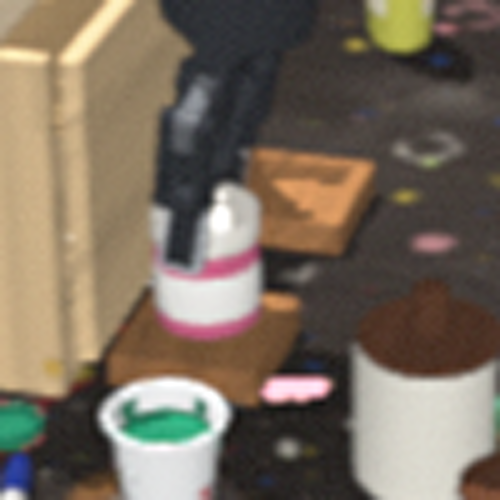

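The jar hangs upright over its holder at (215,330); I shift it about 2.5 mm forward and lower it.

>>> arm_command(
  steps=[
    {"tx":-0.0025,"ty":0.001,"tz":0,"rx":0,"ry":0,"rz":0,"gripper":0},
    {"tx":0.001,"ty":0,"tz":0.006,"rx":0,"ry":0,"rz":0,"gripper":0},
    {"tx":0.001,"ty":0,"tz":0.005,"rx":0,"ry":0,"rz":0,"gripper":0},
    {"tx":0.001,"ty":0,"tz":0.004,"rx":0,"ry":0,"rz":0,"gripper":0},
    {"tx":0,"ty":0,"tz":0,"rx":0,"ry":0,"rz":0,"gripper":0},
    {"tx":0,"ty":0,"tz":0,"rx":0,"ry":0,"rz":0,"gripper":0},
  ],
)

```text
time_s: 29.88
eef_pos: [0.6076, 0.1934, 0.1183]
eef_rot: [[-0.978, 0.122, 0.171], [0.12, 0.993, -0.022], [-0.173, -0.001, -0.985]]
wrist_force: [-0.1, 0.2, -0.5]
grip_width: 0.0526
grip_force: 42.4
```

>>> arm_command(
  steps=[
    {"tx":0,"ty":0,"tz":0.002,"rx":0,"ry":0,"rz":0,"gripper":0},
    {"tx":0,"ty":0,"tz":0.0015,"rx":0,"ry":0,"rz":0,"gripper":0},
    {"tx":0,"ty":0,"tz":0.001,"rx":0,"ry":0,"rz":0,"gripper":0},
    {"tx":0,"ty":0,"tz":0,"rx":0,"ry":0,"rz":0,"gripper":0},
    {"tx":0,"ty":0,"tz":0,"rx":0,"ry":0,"rz":0,"gripper":0},
  ],
)

```text
time_s: 30.3
eef_pos: [0.609, 0.1934, 0.1164]
eef_rot: [[-0.977, 0.122, 0.173], [0.12, 0.993, -0.02], [-0.174, 0.001, -0.985]]
wrist_force: [-6.1, -2.4, 13.3]
grip_width: 0.0523
grip_force: 43.7
```

>>> arm_command(
  steps=[
    {"tx":0,"ty":0,"tz":0,"rx":0,"ry":0,"rz":0,"gripper":1},
    {"tx":0,"ty":0,"tz":0,"rx":0,"ry":0,"rz":0,"gripper":1},
    {"tx":0,"ty":0,"tz":0,"rx":0,"ry":0,"rz":0,"gripper":1},
    {"tx":-0.0067,"ty":0,"tz":-0.038,"rx":0,"ry":0,"rz":0,"gripper":1},
    {"tx":-0.0067,"ty":0,"tz":-0.038,"rx":0,"ry":0,"rz":0,"gripper":1},
    {"tx":-0.0067,"ty":0,"tz":-0.038,"rx":0,"ry":0,"rz":0,"gripper":1},
    {"tx":-0.0067,"ty":0,"tz":-0.038,"rx":0,"ry":0,"rz":0,"gripper":1},
    {"tx":-0.0067,"ty":0,"tz":-0.038,"rx":0,"ry":0,"rz":0,"gripper":1},
    {"tx":0,"ty":-0.04,"tz":0,"rx":0,"ry":5,"rz":0,"gripper":1},
    {"tx":0,"ty":-0.04,"tz":0,"rx":0,"ry":5,"rz":0,"gripper":1},
    {"tx":0,"ty":-0.04,"tz":0,"rx":0,"ry":0,"rz":0,"gripper":1},
    {"tx":0,"ty":-0.04,"tz":0,"rx":0,"ry":0,"rz":0,"gripper":1},
  ],
)

```text
time_s: 31.3
eef_pos: [0.5894, 0.0326, 0.3074]
eef_rot: [[-0.993, 0.122, 0.0], [0.122, 0.993, -0.0], [-0.001, -0.0, -1.0]]
wrist_force: [0.7, -0.5, 0.6]
grip_width: 0.0855
grip_force: 0.0
```

>>> arm_command(
  steps=[
    {"tx":0,"ty":-0.04,"tz":0,"rx":0,"ry":0,"rz":0,"gripper":1},
    {"tx":0,"ty":-0.04,"tz":0,"rx":0,"ry":0,"rz":0,"gripper":1},
    {"tx":0,"ty":-0.04,"tz":0,"rx":0,"ry":0,"rz":0,"gripper":1},
    {"tx":0,"ty":-0.04,"tz":0,"rx":0,"ry":0,"rz":0,"gripper":1},
    {"tx":0,"ty":-0.04,"tz":0,"rx":0,"ry":0,"rz":0,"gripper":1},
    {"tx":-0.0036,"ty":-0.04,"tz":0,"rx":0,"ry":0,"rz":0,"gripper":1},
    {"tx":0,"ty":-0.0044,"tz":0,"rx":0,"ry":0,"rz":0,"gripper":1},
    {"tx":0,"ty":0,"tz":0,"rx":0,"ry":0,"rz":0,"gripper":1},
    {"tx":0,"ty":0,"tz":0,"rx":0,"ry":0,"rz":0,"gripper":1},
  ],
)

```text
time_s: 32.05
eef_pos: [0.563, -0.2082, 0.3069]
eef_rot: [[-0.992, 0.122, -0.0], [0.122, 0.992, 0.001], [0.001, 0.001, -1.0]]
wrist_force: [0.2, 0.4, -0.6]
grip_width: 0.0855
grip_force: 0.0
```

```bash
python3 - <<'E'
from h import *
def hc(m):
    P=W[m];P=P[~np.isnan(P[:,0])];return len(P),P.mean(0).round(4),((P.min(0)+P.max(0))/2).round(4),P.max(0).round(4)
s=snap('top');W=cloud(s);X,Y,Z=W[...,0],W[...,1],W[...,2]
m=(np.hypot(X-.613,Y-.192)<.03)&(Z>.06)&(Z<.075);print('paint top',hc(m))
s2=snap('side');W=cloud(s2);X,Y,Z=W[...,0],W[...,1],W[...,2]
cv2.imwrite('pics/a9.png',cv2.resize(s2['color'][140:290,200:350,::-1],(500,500)))
E
```

```text
paint top (378, array([0.6153, 0.1917, 0.0679]), array([0.6158, 0.1919, 0.0676]), array([0.6421, 0.2176, 0.0745]))
```

View pics/a9.png

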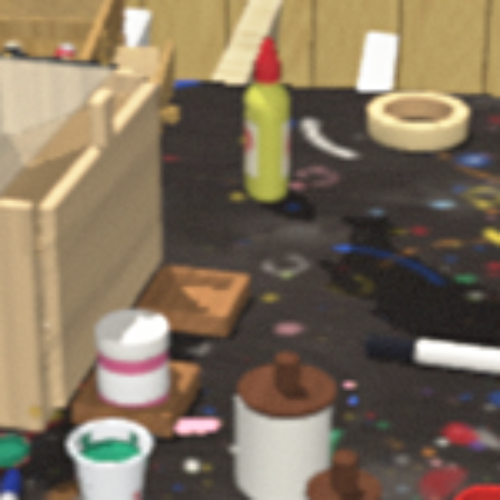

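The paint jar is upright in its holder at (135,370), with its top at 68 mm. Now the bottle at (267,140).

>>> arm_command(
  steps=[
    {"tx":0,"ty":0,"tz":0.03,"rx":0,"ry":0,"rz":0,"gripper":1},
    {"tx":0,"ty":0,"tz":0.04,"rx":0,"ry":0,"rz":0,"gripper":1},
    {"tx":0,"ty":0,"tz":0.03,"rx":0,"ry":0,"rz":0,"gripper":1},
    {"tx":0,"ty":0,"tz":0.015,"rx":0,"ry":0,"rz":0,"gripper":1},
    {"tx":0,"ty":0,"tz":0,"rx":0,"ry":0,"rz":0,"gripper":1},
    {"tx":0,"ty":0,"tz":0,"rx":0,"ry":0,"rz":0,"gripper":0},
    {"tx":0,"ty":0,"tz":0,"rx":0,"ry":0,"rz":0,"gripper":0},
    {"tx":0,"ty":0,"tz":0,"rx":0,"ry":0,"rz":0,"gripper":0},
    {"tx":0,"ty":0,"tz":0,"rx":0,"ry":0,"rz":0,"gripper":0},
    {"tx":0,"ty":0,"tz":0,"rx":0,"ry":0,"rz":0,"gripper":0},
    {"tx":0,"ty":0,"tz":0,"rx":0,"ry":0,"rz":0,"gripper":0},
  ],
  force=40,
)

```text
time_s: 33.07
eef_pos: [0.5636, -0.2089, 0.1936]
eef_rot: [[-0.993, 0.122, 0.002], [0.122, 0.993, -0.001], [-0.002, -0.0, -1.0]]
wrist_force: [0.2, -1.0, 4.4]
grip_width: 0.0232
grip_force: 39.3
```

>>> arm_command(
  steps=[
    {"tx":0,"ty":0,"tz":-0.01,"rx":0,"ry":0,"rz":0,"gripper":0},
    {"tx":0,"ty":0,"tz":-0.025,"rx":0,"ry":0,"rz":0,"gripper":0},
    {"tx":0,"ty":0.01,"tz":-0.02,"rx":0,"ry":0,"rz":0,"gripper":0},
    {"tx":0,"ty":0.03,"tz":0,"rx":0,"ry":0,"rz":0,"gripper":0},
    {"tx":0,"ty":0.035,"tz":0,"rx":0,"ry":0,"rz":0,"gripper":0},
    {"tx":0,"ty":0.035,"tz":0,"rx":0,"ry":0,"rz":0,"gripper":0},
    {"tx":0,"ty":0.035,"tz":0,"rx":0,"ry":0,"rz":0,"gripper":0},
    {"tx":0,"ty":0.035,"tz":0,"rx":0,"ry":0,"rz":0,"gripper":0},
    {"tx":0,"ty":0.035,"tz":0,"rx":0,"ry":0,"rz":0,"gripper":0},
    {"tx":-0.001,"ty":0.025,"tz":0,"rx":0,"ry":0,"rz":0,"gripper":0},
    {"tx":0,"ty":0.009,"tz":0,"rx":0,"ry":0,"rz":0,"gripper":0},
    {"tx":0,"ty":0,"tz":0,"rx":0,"ry":0,"rz":0,"gripper":0},
  ],
)

```text
time_s: 34.07
eef_pos: [0.5943, 0.0422, 0.2475]
eef_rot: [[-0.993, 0.116, -0.0], [0.116, 0.993, 0.001], [0.0, 0.001, -1.0]]
wrist_force: [-0.2, -0.7, -1.9]
grip_width: 0.0231
grip_force: 39.4
```

>>> arm_command(
  steps=[
    {"tx":0,"ty":0,"tz":0.015,"rx":0,"ry":0,"rz":0,"gripper":0},
    {"tx":0,"ty":0,"tz":0.012,"rx":0,"ry":0,"rz":0,"gripper":0},
    {"tx":0,"ty":0,"tz":0,"rx":0,"ry":0,"rz":0,"gripper":0},
    {"tx":0,"ty":0,"tz":0,"rx":0,"ry":0,"rz":0,"gripper":0},
  ],
)

```text
time_s: 34.4
eef_pos: [0.5936, 0.0369, 0.2196]
eef_rot: [[-0.992, 0.124, -0.002], [0.124, 0.992, -0.001], [0.002, -0.001, -1.0]]
wrist_force: [0.9, -0.2, -2.1]
grip_width: 0.0226
grip_force: 39.3
```

>>> arm_command(
  steps=[
    {"tx":-0.0012,"ty":0.001,"tz":0.005,"rx":0,"ry":0,"rz":0,"gripper":0},
    {"tx":0,"ty":0,"tz":0.005,"rx":0,"ry":0,"rz":0,"gripper":0},
    {"tx":0,"ty":0,"tz":0.004,"rx":0,"ry":0,"rz":0,"gripper":0},
    {"tx":0,"ty":0,"tz":0.003,"rx":0,"ry":0,"rz":0,"gripper":0},
    {"tx":0,"ty":0,"tz":0,"rx":0,"ry":0,"rz":0,"gripper":0},
    {"tx":0,"ty":0,"tz":0,"rx":0,"ry":0,"rz":0,"gripper":0},
  ],
)

```text
time_s: 34.9
eef_pos: [0.5955, 0.0394, 0.2032]
eef_rot: [[-0.993, 0.122, -0.0], [0.122, 0.993, -0.0], [0.0, -0.0, -1.0]]
wrist_force: [1.0, 0.1, -2.5]
grip_width: 0.0233
grip_force: 39.3
```

Below the rim with no contact, so it is entering the recess; I lower it to the floor.

>>> arm_command(
  steps=[
    {"tx":0,"ty":-0.001,"tz":0.002,"rx":0,"ry":0,"rz":0,"gripper":0},
    {"tx":0,"ty":0,"tz":0.002,"rx":0,"ry":0,"rz":0,"gripper":0},
    {"tx":0,"ty":0,"tz":0.001,"rx":0,"ry":0,"rz":0,"gripper":0},
    {"tx":0,"ty":0,"tz":0,"rx":0,"ry":0,"rz":0,"gripper":0},
    {"tx":0,"ty":0,"tz":0,"rx":0,"ry":0,"rz":0,"gripper":0},
  ],
)

```text
time_s: 35.32
eef_pos: [0.5962, 0.0381, 0.1996]
eef_rot: [[-0.993, 0.122, 0.002], [0.122, 0.993, 0.0], [-0.002, 0.0, -1.0]]
wrist_force: [-0.8, -0.2, 6.1]
grip_width: 0.0232
grip_force: 40.1
```

>>> arm_command(
  steps=[
    {"tx":0,"ty":0,"tz":0,"rx":0,"ry":0,"rz":0,"gripper":1},
    {"tx":0,"ty":0,"tz":0,"rx":0,"ry":0,"rz":0,"gripper":1},
    {"tx":0,"ty":0,"tz":0,"rx":0,"ry":0,"rz":0,"gripper":1},
    {"tx":0,"ty":0,"tz":-0.03,"rx":0,"ry":0,"rz":0,"gripper":1},
    {"tx":0,"ty":0,"tz":-0.04,"rx":0,"ry":0,"rz":0,"gripper":1},
    {"tx":0,"ty":0,"tz":-0.04,"rx":0,"ry":0,"rz":0,"gripper":1},
    {"tx":0,"ty":-0.04,"tz":0,"rx":0,"ry":0,"rz":0,"gripper":1},
    {"tx":0,"ty":-0.04,"tz":0,"rx":0,"ry":0,"rz":0,"gripper":1},
    {"tx":0,"ty":-0.04,"tz":0,"rx":0,"ry":0,"rz":0,"gripper":1},
    {"tx":0,"ty":-0.04,"tz":0,"rx":0,"ry":0,"rz":0,"gripper":1},
    {"tx":0,"ty":-0.04,"tz":0,"rx":0,"ry":0,"rz":0,"gripper":1},
    {"tx":0,"ty":0,"tz":0,"rx":0,"ry":0,"rz":0,"gripper":1},
  ],
)

```text
time_s: 36.32
eef_pos: [0.5686, -0.1702, 0.309]
eef_rot: [[-0.991, 0.134, 0.0], [0.134, 0.991, -0.006], [-0.001, -0.005, -1.0]]
wrist_force: [0.0, -1.1, 0.1]
grip_width: 0.0855
grip_force: 0.0
```

```bash
python3 - <<'E'
from h import *
def hc(m):
    P=W[m];P=P[~np.isnan(P[:,0])];return len(P),P.mean(0).round(4),P.max(0).round(4)
s=snap('top');W=cloud(s);X,Y,Z=W[...,0],W[...,1],W[...,2]
m=(X>.60)&(X<.68)&(Y>.07)&(Y<.15)&(Z>.197)&(Z<.23);print('tab',hc(m))
print('nozzle',hc((np.hypot(X-.595,Y-.038)<.03)&(Z>.13)&(Z<.17)),'paint',hc((np.hypot(X-.613,Y-.192)<.03)&(Z>.06)&(Z<.075)))
s2=snap('side')
cv2.imwrite('pics/a10.png',np.hstack([cv2.resize(s2['color'][150:330,190:370,::-1],(400,400)),cv2.resize(s['color'][110:290,170:350,::-1],(400,400))]))
E
```

```text
tab (103, array([0.6491, 0.1094, 0.2129]), array([0.6584, 0.1225, 0.2199]))
nozzle (104, array([0.5942, 0.039 , 0.1473]), array([0.6083, 0.0494, 0.1597])) paint (375, array([0.6154, 0.1916, 0.0677]), array([0.6421, 0.2176, 0.0733]))
```

View pics/a10.png

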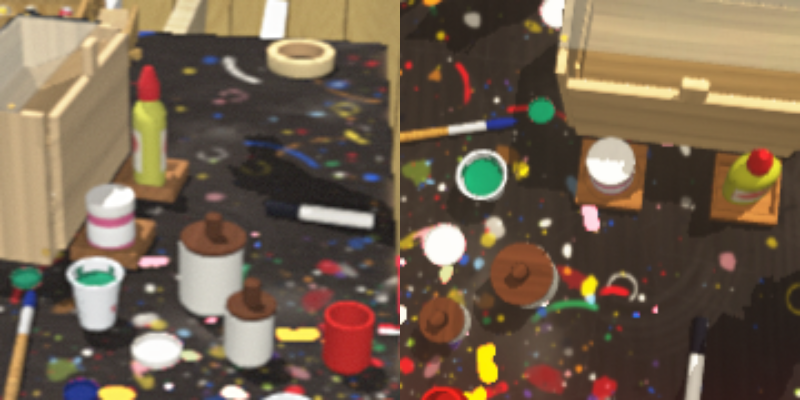

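The final picture shows everything in place: bottle upright in its holder at (150,130), paint jar in its holder at (110,220), both lids flat on their jars at (212,240) and (250,305), and the tray shut. I hand the job in.

```bash
python3 -c "
from workcell import ticket
print(ticket.close_job())"
```

```text
the job is handed in; nothing more can be done
None
```

I handed the job in at about 36 s of the 147 s: both lids sit flat on their own jars, the tray is shut, and the squeeze bottle and paint jar are back upright in their holders. The final pictures confirmed all of this, but the hand-in returned no verdict.

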